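# Tamp the spare blocks level in the kit tray

## Task

Some of the black blocks in the two-cell blue kit tray stand tilted above the rim, so its lid will not go on. Lift the tamper out of its sloping cradle, stand it upright on the black rubber pad and let go, then take it again by its upright stem and press the blocks down flat in both cells with its plate, firmly but without slamming, and without touching the blocks with the gripper or moving the other things on the table. Finish with all blocks flat in one layer in their own cells and the tamper standing upright in the middle of the rubber pad again, released.

Things in the scene. Friction and masses are not known exactly. Their poses are not given: they have to be found in the camera images.
- tray: Fixed blue tray, 92 (x) x 180 (y) x 34 mm high, walls and floor 4 mm thick; a 4 mm divider makes two cells side by side in y, each 84 x 84 mm inside, 30 mm deep. Origin: centre of its underside on the table, z up. Yaw varies; it may stand on either side of the table. Flat blocks have their top 24 mm and centre 14 mm above this origin.
- cell_left (a point): Middle of the floor of the tray's +y cell (4 mm above the tray's underside), axes as the tray.
- cell_right (a point): Middle of the floor of the tray's -y cell, axes as the tray.
- station: Fixed tool station: plywood base 130 (x) x 212 (y) x 8 mm, brown 90-degree V cradle at local y -55 mm, black rubber pad at local y +55 mm. Origin: centre of its underside, z up; +x points roughly away from the robot, yaw varies. The two 45-degree slopes are 78 mm wide (y); the long one rises towards -x to 59 mm above the table, the short one towards +x to 26 mm.
- pad (a point): Centre of the top of the black rubber pad (96 x 96 mm), 11 mm above the table; axes as the station.
- cradle (a point): Middle of the bottom line of the V cradle, 12 mm above the table; axes as the station.
- tamper: Loose tamper, 0.25 kg: square aluminium plate 70 x 70 x 12 mm, square 22 x 22 mm dark wooden stem (sides parallel to the plate's) up to 122 mm above the plate's underside, orange band near the top. Origin: centre of the underside; own z along the stem. Starts in the V cradle, stem sloping up at 45 degrees towards the station's +x, own y along the station's y, highest corner 131 mm above the table.
- block1: Loose square black plastic block, 36 x 36 x 20 mm, 25 g, orange square on the face its own +z points to. Origin at its centre. Starts leaning at about 35 degrees from flat against the -x wall of the +y cell, top corner about 37 mm above the cell floor (7 mm above the rim).
- block2: Loose square black plastic block, 36 x 36 x 20 mm, 25 g, orange square on the face its own +z points to. Origin at its centre. Starts lying flat in the +y cell.
- block3: Loose square black plastic block, 36 x 36 x 20 mm, 25 g, orange square on the face its own +z points to. Origin at its centre. Starts leaning at about 35 degrees from flat against the +x wall of the +y cell, top corner about 37 mm above the cell floor (7 mm above the rim).
- block4: Loose square black plastic block, 36 x 36 x 20 mm, 25 g, orange square on the face its own +z points to. Origin at its centre. Starts lying flat in the +y cell.
- block5: Loose square black plastic block, 36 x 36 x 20 mm, 25 g, orange square on the face its own +z points to. Origin at its centre. Starts leaning at about 35 degrees from flat against the -y (outer) wall of the -y cell, top corner about 37 mm above the cell floor (7 mm above the rim).
- block6: Loose square black plastic block, 36 x 36 x 20 mm, 25 g, orange square on the face its own +z points to. Origin at its centre. Starts lying flat in the -y cell.
- block7: Loose square black plastic block, 36 x 36 x 20 mm, 25 g, orange square on the face its own +z points to. Origin at its centre. Starts leaning at about 35 degrees from flat against the +y (divider) wall of the -y cell, top corner about 37 mm above the cell floor (7 mm above the rim).
- block8: Loose square black plastic block, 36 x 36 x 20 mm, 25 g, orange square on the face its own +z points to. Origin at its centre. Starts lying flat in the -y cell.
- screwdriver: Bystander: screwdriver with green handle, 150 mm, lying near the robot between tray and station. Origin under its middle.
- phone: Bystander: black phone, 150 x 72 x 9 mm, lying flat. Origin under its centre.
- housing: Bystander: black printed housing bar, 40 x 150 x 40 mm, beyond tray and station. Origin under its centre.
- board: Bystander: blue circuit board with a white breadboard, 55 x 85 x 13 mm. Origin under its centre.
Things that resemble listed ones, but are neither listed nor needed, are in the scene too. Leave any green or red look-alike of the block8 alone.

How it is judged:
By the outcome, as a careful person would: the job done as asked, in the order asked, and still so for the second after the job is handed in, with the robot touching nothing.
It also fails if it takes over 70 s, if anything falls off the work surface, if the arm or the gripper's body presses on something with over 40 N, if the wrist force passes 120 N, or if a joint passes its speed limit or range.

## Robot

A 6-joint arm with a two-finger parallel gripper is mounted at the origin on the work surface. World frame = base frame: x ahead of the robot, y to its left, z up, the work surface at z = 0. Lengths are in m, angles in rad, forces in N, time in s.
With the tool pointing down it reaches from about 0.3 to 0.825 m from the base axis. Payload 5.4 kg.
Tool frame: the origin (TCP) lies at the very end of the fingers, on their centre line; the grasp point (between the pads) lies env.hold_point_z behind it (env.hold_point_z is the distance from the TCP to the grasp point, in m); x points along the fingers, y is the direction in which the jaws open and shut, and the axes are right-handed (so a half turn about x gives the same grasp; the last joint's range is limited). The gripper opens to 92 mm and grips with 3 to 60 N. Pads are 20 mm wide; open, the fingers measure 128 mm over their backs; the gripper's body (75 mm by 189 mm) begins 69 mm behind the grasp point.
Start: joints at [1.045, 0.158, 1.597, -0, 1.386, -0.21], TCP at [0.179, 0.547, 0.215] pointing down, gripper open.
Joint ranges: [-2.91, 2.91], [-0.94, 2.29], [0.18, 2.7], [-1.29, 4.43], [0.17, 2.64], [-3, 3]. Speed limits (rad/s): [2.57, 2.57, 3.14, 3.14, 3.14, 3.14].

## Interface

Orientations are given as a 3x3 rotation matrix whose columns are the frame's x, y, z axes.
In Python, from workcell import env gives the robot as it stands.
- The arm moves only by the tool step_arm, never from a script. Its argument "rows" is a list that holds one entry, the list of rows, each a list of 4 numbers: the shift along the tool's x, y, z in cm, then the turn about the tool's x in rad. A call has 1 to 12 rows; each row shifts and turns the pose as measured when the row begins, along the tool's axes as they then stand; what a row does not reach is not made up. A row lasts 1/12 s, in which the tool goes at most 41.7 mm and 7.16 degrees, less where a joint would pass 70% of its speed; a pose out of reach is approached as far as the arm can. A call with a gripper value outside its range is refused whole. "fingers" is the opening, from 0 (shut) to 1 (fully open), set as the call begins (left out, the last holds). The fingers move at their own pace and stop on an object; "newtons" is the grip in N (left out, the last holds). Time passes only in rows, so rows that do not move let the fingers close. It gives the time, the measured TCP pose, the force and the opening at its end, in the units of the state.
- env.get_state(): the state, without advancing time (a new reading comes with each control period).
- env.read_camera(name): name is "scene" or "top" or "wrist"; returns the picture (384x512x3 uint8, red, green, blue); there is no depth.
- env.camera_info(name): a dict with "camera_matrix" (3x3 intrinsics, pixels), "xyz" and "rotation" of the camera in the world; the wrist camera has in their place "mount" (4x4, takes a point from camera to tool coordinates, whose origin is the TCP and whose axes are the tool frame's). Camera axes: x right, y up, looking along -z (the intrinsics and any distortion apply to the point x, -y, -z); pixel columns grow to the right and rows downward; lengths in m; the calibration is good to about 2 mm. A picture is of the moment at which its call begins: read the wrist's pose just before it. camera_info takes no time and is no camera call.
- env.close_job(): hands the job in, once; it reports no verdict.
The state is a dict: "time_s": time; "qpos": joint angles; "joint_vel": joint speeds; "joint_efforts": joint torques, N m; "eef_pos": TCP position; "ee_rot": TCP orientation; "contact_force": force on the tool from outside, world axes, zero at the start; "wrist_torque": the same for the moment, N m; "finger_gap": finger opening in m.
Only numpy, scipy, OpenCV 4.12 (cv2) and the standard library are available. Lean on these libraries where they do the work, as an engineer would, in place of code of your own. Each camera call takes 0.05 s, during which the arm holds its last target.

## Working session

There is one attempt and no reset: what is moved stays moved. The work goes in short steps, Python scripts to look and compute and a tool call to move; the robot and the scene stay as the last step left them, time stands still between calls to the robot, and variables do not carry over. Pictures are saved under pics/ and viewed, and the job is handed in when it is done.

Besides the shell and the picture viewer there is one more tool, called after "Request:" as name([rows], argument=value, ...), one row to a line, values as JSON. step_arm: Moves the arm, as the interface text tells. Its arguments: {"type":"object","properties":{"rows":{"type":"array","items":{"type":"array","items":{"type":"array","items":{"type":"number"}}}},"fingers":{"type":"number"},"newtons":{"type":"number"}},"required":["rows"]}

```bash
ls; mkdir -p pics
python3 - <<'E'
from workcell import env
import cv2,numpy as np
np.set_printoptions(precision=4,suppress=True)
print(env.get_state(), env.hold_point_z)
for n in ["scene","top","wrist"]:
    print(n,env.camera_info(n))
    cv2.imwrite(f"pics/{n}0.png",cv2.cvtColor(env.read_camera(n),cv2.COLOR_RGB2BGR))
E
```

```text
pics
{'time_s': 0.0, 'qpos': array([ 1.0448,  0.159 ,  1.5982, -0.    ,  1.3862, -0.2101]), 'joint_vel': array([-0.0009,  0.    ,  0.002 ,  0.0002,  0.001 ,  0.0001]), 'joint_efforts': array([  0.0004, -38.5586, -32.2101,   0.07  ,   0.0381,  -0.0001]), 'eef_pos': array([0.1783, 0.546 , 0.2136]), 'ee_rot': array([[-0.001 ,  0.3106,  0.9505],
       [-0.0017,  0.9505, -0.3106],
       [-1.    , -0.0019, -0.0004]]), 'contact_force': array([-0.2739, -0.1348,  0.5685]), 'wrist_torque': array([-0.0132, -0.0878,  0.0037]), 'finger_gap': 0.09194119227620712} 0.0187
scene {'camera_matrix': array([[405.2475,   0.    , 258.322 ],
       [  0.    , 405.2475, 194.1061],
       [  0.    ,   0.    ,   1.    ]]), 'xyz': array([ 1.1543, -0.1039,  0.9132]), 'rotation': array([[ 0.1634, -0.8016,  0.5751],
       [ 0.9865,  0.1393, -0.0861],
       [-0.0111,  0.5814,  0.8136]])}
top {'camera_matrix': array([[447.4048,   0.    , 255.4579],
       [  0.    , 447.4048, 188.0168],
       [  0.    ,   0.    ,   1.    ]]), 'xyz': array([0.3499, 0.0048, 1.1342]), 'rotation': array([[ 0.0022,  0.9768, -0.2141],
       [-1.    ,  0.0037,  0.0064],
       [ 0.0071,  0.2141,  0.9768]])}
wrist {'camera_matrix': array([[335.3816,   0.    , 251.8682],
       [  0.    , 335.3816, 189.1671],
       [  0.    ,   0.    ,   1.    ]]), 'mount': array([[-0.0003,  0.234 , -0.9722, -0.17  ],
       [ 1.    ,  0.0002, -0.0002, -0.0007],
       [ 0.0002, -0.9722, -0.234 , -0.065 ],
       [ 0.    ,  0.    ,  0.    ,  1.    ]])}
```

View pics/scene0.png

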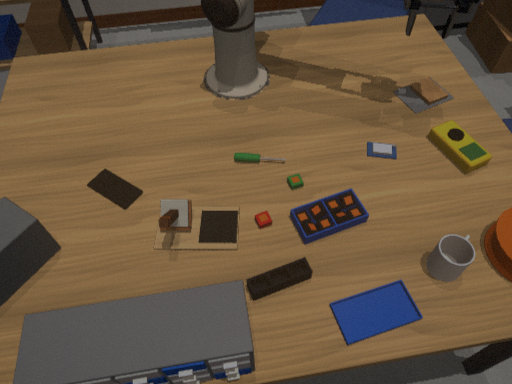

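View pics/top0.png

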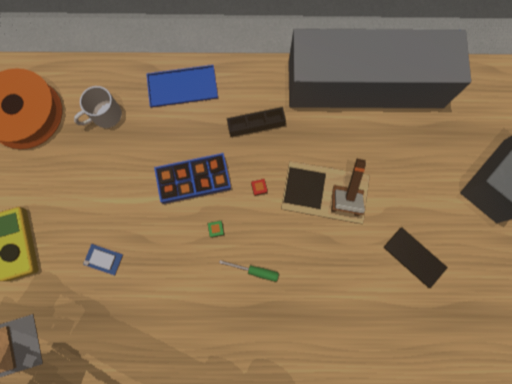

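View pics/wrist0.png

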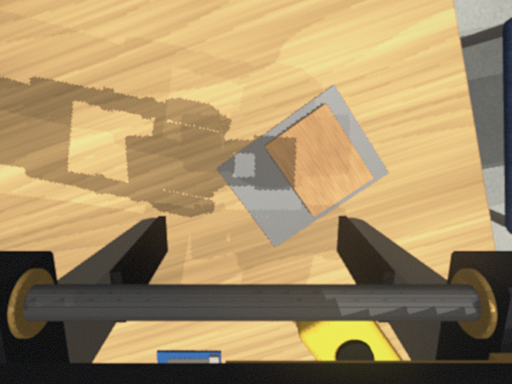

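The scene camera shows the station at about (198,225), the tamper in its cradle at (172,215), and the tray at (330,215). The top view has the station at (326,192), the tamper at (352,190), the pad at (305,188) and the tray at (193,178). Next I'll look at enlarged crops.

Run:
```python
import cv2
t=cv2.imread("pics/top0.png"); s=cv2.imread("pics/scene0.png")
cv2.imwrite("pics/t_st.png",cv2.resize(t[145:230,270:380],None,fx=7,fy=7,interpolation=cv2.INTER_CUBIC))
cv2.imwrite("pics/t_tr.png",cv2.resize(t[145:215,145:245],None,fx=8,fy=8,interpolation=cv2.INTER_CUBIC))
cv2.imwrite("pics/s_st.png",cv2.resize(s[185:260,145:250],None,fx=7,fy=7,interpolation=cv2.INTER_CUBIC))
cv2.imwrite("pics/s_tr.png",cv2.resize(s[180:250,280:380],None,fx=8,fy=8,interpolation=cv2.INTER_CUBIC))
```

```text
(no output)
```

View pics/t_st.png

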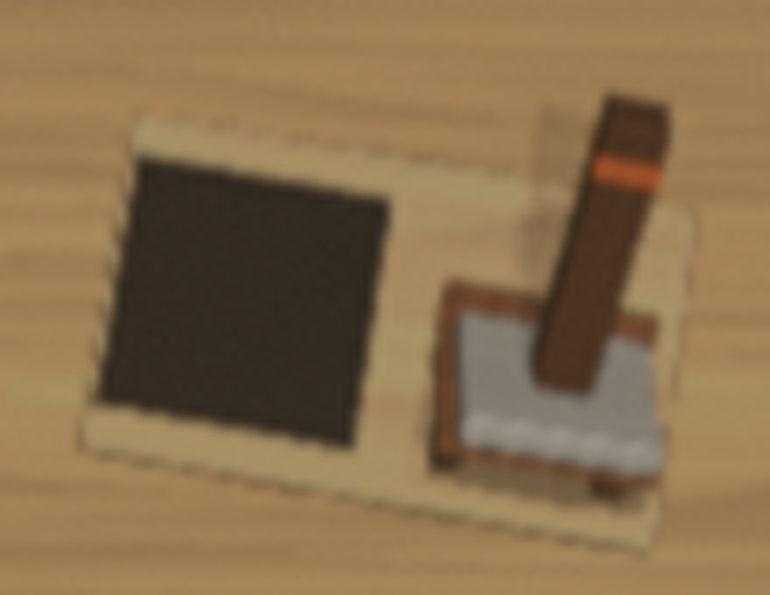

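View pics/t_tr.png

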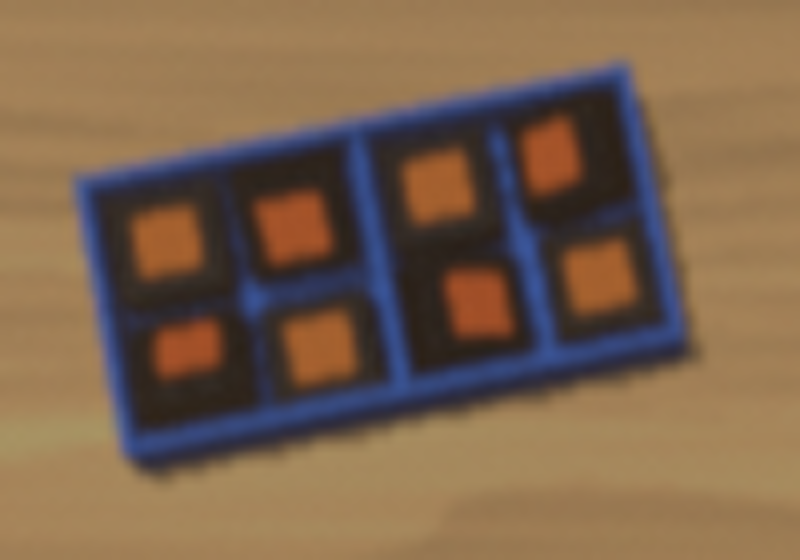

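View pics/s_st.png

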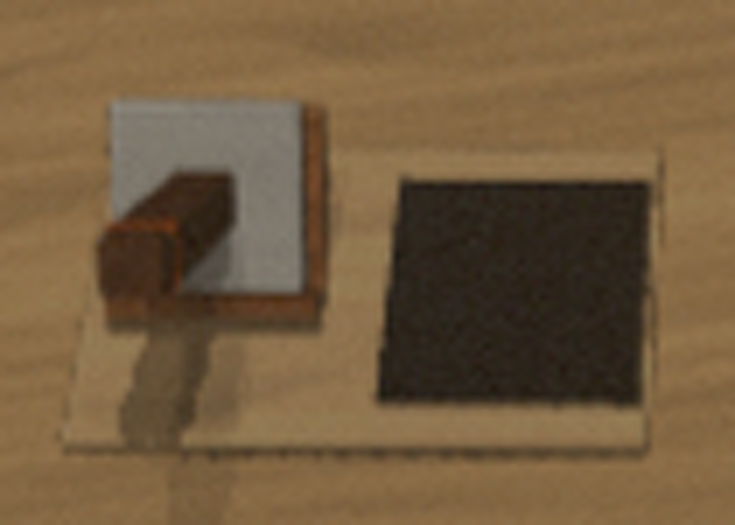

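View pics/s_tr.png

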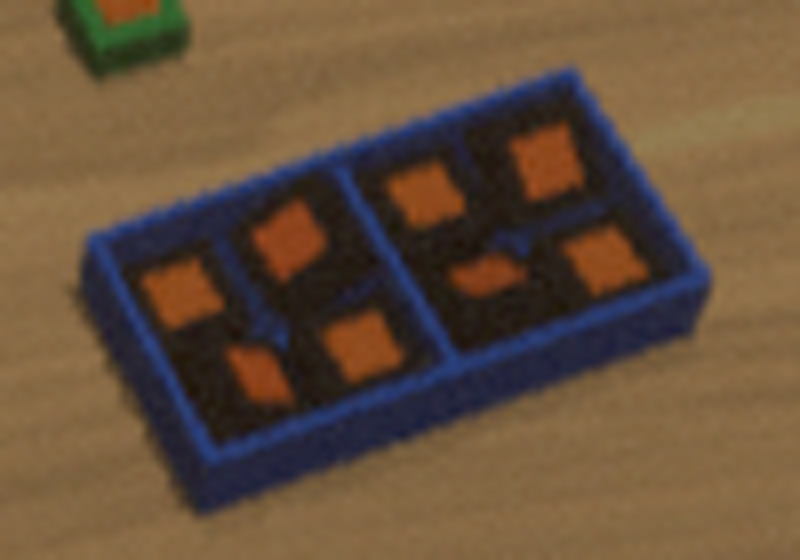

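```bash
cat > h.py <<'E'
import numpy as np
from scipy.optimize import least_squares
from workcell import env
np.set_printoptions(precision=4,suppress=True)
def proj(n,P,state=None):
    c=env.camera_info(n); K=c["camera_matrix"]
    if n=="wrist":
        T=np.eye(4);T[:3,:3]=state["ee_rot"];T[:3,3]=state["eef_pos"];T=T@c["mount"];R=T[:3,:3];t=T[:3,3]
    else: R=c["rotation"];t=c["xyz"]
    p=(np.atleast_2d(P)-t)@R
    return np.c_[K[0,0]*p[:,0]/-p[:,2]+K[0,2], K[1,1]*(-p[:,1])/-p[:,2]+K[1,2]]
def Rz(a): return np.array([[np.cos(a),-np.sin(a),0],[np.sin(a),np.cos(a),0],[0,0,1]])
def fit(obs,x0,state=None,zfree=False):
    # obs: list (cam, local pts Nx3, px Nx2); pose x,y,yaw
    def f(v):
        r=[]
        for n,L,px in obs:
            W=np.array(L)@Rz(v[2]).T+[v[0],v[1],0]
            r.append((proj(n,W,state)-px).ravel())
        return np.concatenate(r)
    s=least_squares(f,x0); return s.x,f(s.x).reshape(-1,2)
def uncrop(px,ox,oy,k): return (np.array(px,float)+.5)/k-.5+[ox,oy]
E
python3 - <<'E'
from h import *
h=.048
pad=lambda s:[[h*a,.055+h*b,.011] for a,b in s]
A=[(1,1),(1,-1),(-1,-1),(-1,1)]; B=[(-1,-1),(-1,1),(1,1),(1,-1)]
ot=("top",pad(A),uncrop([(137,157),(389,200),(354,446),(98,402)],270,145,7))
os_=("scene",pad(B),uncrop([(403,182),(649,183),(640,403),(378,403)],145,185,7))
for o in ([ot],[os_],[ot,os_]):
    v,r=fit(o,[.45,-.1,0]);print("station",v,np.abs(r).max())
base=lambda s:[[.065*a,.106*b,.008] for a,b in s]
for o in ([("top",base([(1,1),(1,-1),(-1,-1)]),uncrop([(138,117),(692,212),(650,552)],270,145,7))],):
    print(fit(o,v))
print("pad",np.array([0,.055,0])@Rz(v[2]).T+[v[0],v[1],0])
C=[(1,1),(1,-1),(-1,-1),(-1,1)]; D=[(-1,1),(1,1),(1,-1),(-1,-1)]
tr=lambda s:[[.046*a,.09*b,.034] for a,b in s]
t1=("top",tr(C),uncrop([(78,178),(628,65),(686,335),(128,442)],145,145,8))
t2=("scene",tr(D),uncrop([(572,72),(710,275),(208,460),(92,238)],280,180,8))
for o in ([t1],[t2],[t1,t2]):
    u,r=fit(o,[.4,.1,0]);print("tray",u,np.abs(r).max(),r.round(1).tolist())
for s in (1,-1):print("cell",np.array([0,.044*s,0])@Rz(u[2]).T+[u[0],u[1],0])
# tamper prediction
c=np.array([0,-.055,0])
W=lambda P:np.array(P)@Rz(v[2]).T+[v[0],v[1],0]
s=np.sqrt(.5); zx=np.array([s,0,s]); xx=np.array([s,0,-s]); 
# plate: underside on long slope; V bottom at z .012; lower edge at V bottom: local x=+35 at V
o=np.array([0,-.055,.012])-xx*.035
def loc(x,y,z): return o+xx*x+np.array([0,y,0])+zx*z
top=[loc(a*.011,b*.011,.122) for a,b in A]
print("stem top world",W(top), "max z",max(loc(-.011,0,.122)[2],0))
print("top px crop",(proj("top",W(top))-[270,145])*7); print("scene crop",(proj("scene",W(top))-[145,185])*7)
print("stem base",W([loc(0,0,.012),loc(0,0,.06),loc(0,0,.1)]))
E
```

```text
station [ 0.5888 -0.183  -0.1687] 0.4367290189519224
station [ 0.5895 -0.1809 -0.1735] 0.4396868291739793
station [ 0.5891 -0.182  -0.1707] 0.8727009433690398
(array([ 0.5872, -0.1818, -0.1739]), array([[-0.8364, -0.3814],
       [ 0.5233, -0.0233],
       [ 0.3026,  0.3506]]))
pad [ 0.5985 -0.1278  0.    ]
tray [0.6209 0.1577 0.2107] 1.117884151088134 [[-0.3, -0.7], [0.6, -0.5], [0.3, 0.0], [-0.6, 1.1]]
tray [0.619  0.1607 0.2177] 0.8944488316211618 [[0.1, -0.9], [0.7, 0.4], [0.1, 0.6], [-0.9, -0.4]]
tray [0.6202 0.1591 0.2136] 1.4707593799937513 [[-0.8, -0.4], [-0.1, -0.4], [-0.2, 0.2], [-1.1, 1.5], [-0.2, -0.3], [0.2, 1.1], [-0.6, 1.0], [-1.4, -0.1]]
cell [0.6109 0.2021 0.    ]
cell [0.6296 0.1161 0.    ]
stem top world [[ 0.6499 -0.2371  0.1152]
 [ 0.6462 -0.2588  0.1152]
 [ 0.6309 -0.2561  0.1308]
 [ 0.6346 -0.2345  0.1308]] max z 0.13079393923934
top px crop [[592.8222  82.515 ]
 [657.2549  93.3947]
 [663.0132 124.6781]
 [597.434  113.5855]]
scene crop [[166.509  302.8312]
 [ 99.46   302.8317]
 [ 96.5341 237.1747]
 [163.8443 237.1542]]
stem base [[ 0.5637 -0.2334  0.0452]
 [ 0.5972 -0.2392  0.0792]
 [ 0.6251 -0.244   0.1075]]
```

Station yaw is about −0.17, with its centre at (0.589, −0.182). The tray is at (0.620, 0.159) with yaw 0.214. The predicted stem top matches the pictures to about 2 px and its 131 mm height.

Things that could be taken for the tamper or tray:
- **Tamper:** the grey plate with a wooden square, scene (425,93). It has no stem, so it isn't the tamper. The real one, with stem and orange band, is at scene (172,215).
- **Tray:** the blue lid at scene (375,312). The real tray is at (330,215).
- **Blocks:** the red one (263,219) and the green one (295,181), both to be left alone.

Next I'll move above the station for a closer look.

Request:
step_arm([
  [[-0.3,-2.0,1.5,-0.0725],[-0.3,-2.95,2.27,-0.0725],[-0.3,-2.95,2.27,0],[-0.3,-2.95,2.27,0],[-0.3,-2.95,2.27,0],[-0.3,-2.95,2.27,0],[-0.3,-2.95,2.27,0],[-0.3,-2.95,2.27,0],[-0.3,-2.95,2.27,0],[-0.3,-2.95,2.27,0],[-0.3,-2.95,2.27,0],[-0.3,-2.95,2.27,0]],
], fingers=1)

```text
time_s: 1.15
eef_pos: [0.3798, 0.148, 0.2468]
ee_rot: [[-0.004, 0.148, 0.989], [-0.004, 0.989, -0.148], [-1.0, -0.004, -0.004]]
contact_force: [0.0, 1.0, -0.4]
finger_gap: 0.0921
```

Request:
step_arm([
  [[0,-2.95,2.27,0],[0,-2.95,2.27,0],[0,-2.95,2.27,0],[0,-2.95,2.27,0],[0,-2.95,2.27,0],[0,-2.95,2.27,0],[0,-2.95,2.27,0],[0,-2.95,2.27,0],[0,-2.0,1.6,0],[0,-1.0,0.8,0]],
])

```text
time_s: 1.98
eef_pos: [0.548, -0.1674, 0.2456]
ee_rot: [[-0.003, 0.156, 0.988], [-0.003, 0.988, -0.156], [-1.0, -0.004, -0.003]]
contact_force: [0.3, -0.0, 0.5]
finger_gap: 0.0916
```

```bash
cat >> h.py <<'E'
import cv2
def snap(n,f,k=1,crop=None):
    s=env.get_state(); im=cv2.cvtColor(env.read_camera(n),cv2.COLOR_RGB2BGR)
    cv2.imwrite(f"pics/{f}_raw.png",im)
    if crop: x0,y0,x1,y1=crop; im=im[y0:y1,x0:x1]
    cv2.imwrite(f"pics/{f}.png",cv2.resize(im,None,fx=k,fy=k,interpolation=cv2.INTER_CUBIC))
    np.savez(f"pics/{f}.npz",ee_rot=s["ee_rot"],eef_pos=s["eef_pos"])
    return s
E
python3 - <<'E'
from h import *
s=snap("wrist","w1",1.5)
E
```

```text
(no output)
```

View pics/w1.png

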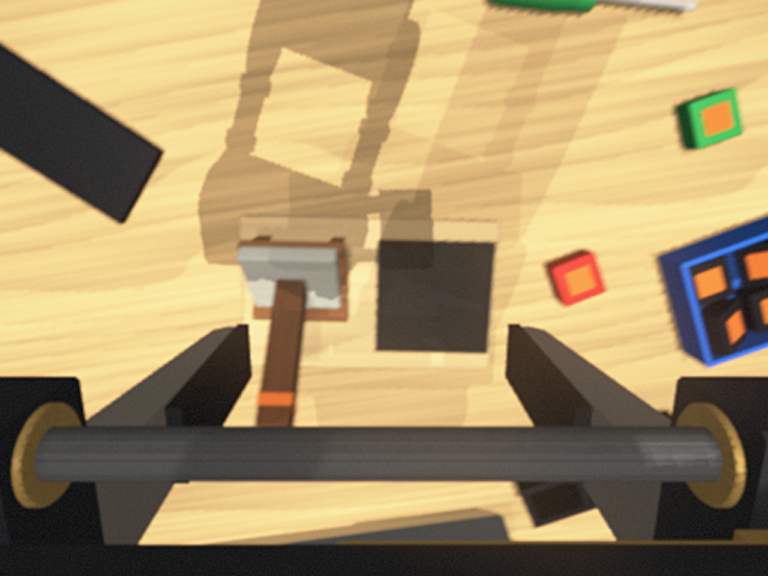

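The wrist view shows the tamper's plate at (292,272) with the stem running to (275,420), band at (276,398). The pad corners are at (378,241), (495,241), (488,353) and (376,351).

```bash
python3 - <<'E'
from h import *
S=np.load("pics/w1.npz")
h=.048
B=[(-1,-1),(-1,1),(1,1),(1,-1)]
pad=[[h*a,.055+h*b,.011] for a,b in B]
v,r=fit([("wrist",pad,uncrop([(378,241),(495,241),(488,353),(376,351)],0,0,1.5))],[.59,-.18,-.17],S)
print(v,r.round(1).tolist())
for v in (v,[.5891,-.182,-.1707]):
    W=lambda P:np.array(P)@Rz(v[2]).T+[v[0],v[1],0]
    s=np.sqrt(.5); zx=np.array([s,0,s]); xx=np.array([s,0,-s]); o=np.array([0,-.055,.012])-xx*.035
    loc=lambda x,y,z:o+xx*x+np.array([0,y,0])+zx*z
    P=[loc(-.035,-.035,.012),loc(-.035,.035,.012),loc(.035,.035,.012),loc(-.011,-.011,.012),loc(-.011,.011,.012),loc(-.011,.011,.09),loc(-.011,.011,.1),loc(-.011,.011,.122)]
    print((proj("wrist",W(P),S)*1.5).round(0).tolist())
E
python3 - <<'E'
import cv2
im=cv2.imread("pics/w1_raw.png")
cv2.imwrite("pics/w1c.png",cv2.resize(im[140:290,140:260],None,fx=4,fy=4,interpolation=cv2.INTER_CUBIC))
E
```

```text
[ 0.589  -0.1837 -0.1678] [[-0.6, -0.6], [0.4, 0.3], [0.2, -0.1], [-0.0, 0.4]]
[[238.0, 261.0], [338.0, 262.0], [343.0, 310.0], [278.0, 279.0], [307.0, 280.0], [298.0, 380.0], [296.0, 395.0], [293.0, 429.0]]
[[240.0, 260.0], [340.0, 261.0], [345.0, 310.0], [280.0, 279.0], [310.0, 279.0], [300.0, 379.0], [298.0, 394.0], [295.0, 428.0]]
```

View pics/w1c.png

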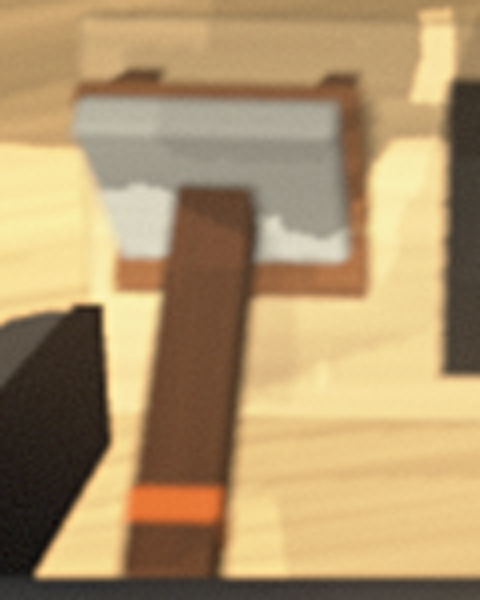

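The tamper's plate corners land within 1 px of the prediction. I'll grasp the stem 95 mm up, at about (0.621, −0.245, 0.104).

Request:
step_arm([
  [[0,-2.1,2.85,0.013],[0,-2.1,2.85,0],[0,-2.1,2.85,0],[0,-0.2,0.3,0],[0,0,0,0]],
])

```text
time_s: 2.45
eef_pos: [0.6226, -0.247, 0.2367]
ee_rot: [[-0.016, 0.171, 0.985], [0.005, 0.985, -0.171], [-1.0, 0.002, -0.017]]
contact_force: [0.5, 1.0, 0.6]
finger_gap: 0.0918
```

Request:
step_arm([
  [[3,0,0,0],[3,0,0,0],[3,0,0,0],[2.5,0,0,0],[1.5,0,0,0],[0,0,0,0],[0,0,0,0]],
])

```text
time_s: 3.03
eef_pos: [0.6183, -0.2386, 0.1058]
ee_rot: [[-0.014, 0.167, 0.986], [0.005, 0.986, -0.167], [-1.0, 0.003, -0.015]]
contact_force: [-0.4, 0.7, 0.6]
finger_gap: 0.0918
```

Request:
step_arm([
  [[1.0,-0.5,0.3,0],[1.0,0,0.1,0],[0,0,0,0]],
])

```text
time_s: 3.28
eef_pos: [0.6228, -0.244, 0.0886]
ee_rot: [[-0.009, 0.165, 0.986], [0.002, 0.986, -0.165], [-1.0, 0.001, -0.009]]
contact_force: [0.4, -0.4, -0.6]
finger_gap: 0.0921
```

Run:
```python
from h import *
s=snap("wrist","w2",1.5); print(s["eef_pos"],s["joint_vel"])
W=[[.6251,-.245,.1075],[.5972,-.240,.0792]]
R=s["ee_rot"];print((np.array(W)-s["eef_pos"])@R)
```

```text
[ 0.6228 -0.244   0.0886] [-0.0022 -0.0228 -0.0259 -0.0055  0.0105 -0.0025]
[[-0.0189 -0.0005  0.0023]
 [ 0.0097 -0.0002 -0.0258]]
```

View pics/w2.png

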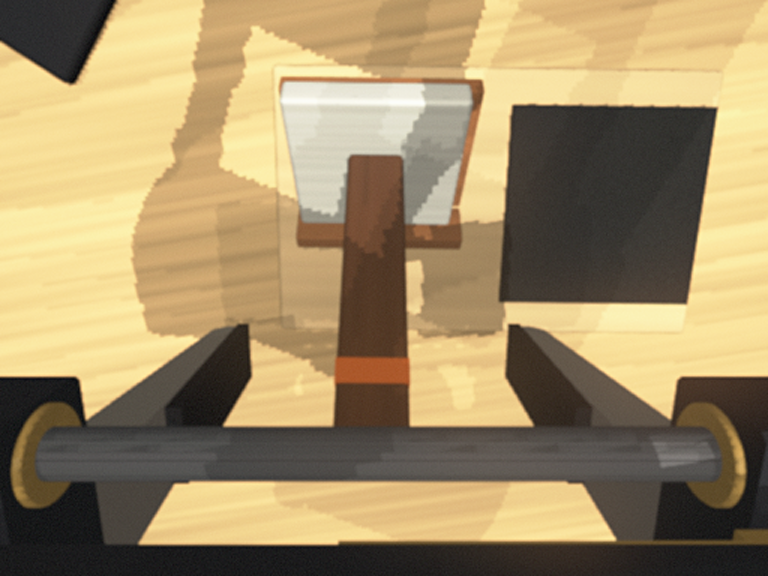

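The stem sits midway between the fingers: band centre at px 372, finger middle at 378. Closing with a light grip.

Request:
step_arm([
  [[0.4,-0.1,0.1,0],[0,0,0,0],[0,0,0,0],[0,0,0,0],[0,0,0,0],[0,0,0,0]],
], fingers=0, newtons=12)

```text
time_s: 3.83
eef_pos: [0.6261, -0.2472, 0.0885]
ee_rot: [[-0.003, 0.166, 0.986], [-0.001, 0.986, -0.166], [-1.0, -0.002, -0.003]]
contact_force: [0.2, 0.2, 0.3]
finger_gap: 0.0537
```

Request:
step_arm([
  [[0,0,0,0],[0,0,0,0],[0,0,0,0],[0,0,0,0],[0,0,0,0],[0,0,0,0],[0,0,0,0]],
])

```text
time_s: 4.42
eef_pos: [0.6263, -0.2471, 0.089]
ee_rot: [[-0.003, 0.166, 0.986], [-0.001, 0.986, -0.166], [-1.0, -0.002, -0.002]]
contact_force: [-0.1, 0.1, 0.5]
finger_gap: 0.0219
```

Request:
step_arm([
  [[-0.5,0,0,0],[-1,0,0,0],[-1,0,0,0],[-1,0,0,0],[-1,0,0,0],[-1,0,0,0],[-1,0,0,0],[-1,0,0,0],[0,0,0,0],[0,0,0,0]],
])

```text
time_s: 5.25
eef_pos: [0.6268, -0.2471, 0.1733]
ee_rot: [[-0.001, 0.166, 0.986], [-0.002, 0.986, -0.166], [-1.0, -0.002, -0.001]]
contact_force: [-0.5, -0.2, -2.0]
finger_gap: 0.0223
```

Run:
```python
from h import *
s=snap("wrist","w3",1.5); print(s["eef_pos"],s["contact_force"],s["wrist_torque"],s["finger_gap"])
snap("scene","s3",3,(120,130,290,270))
```

```text
[ 0.6268 -0.2471  0.1733] [-0.5386 -0.183  -1.9815] [ 0.0417 -0.0965 -0.021 ] 0.022318285051564673
```

View pics/w3.png

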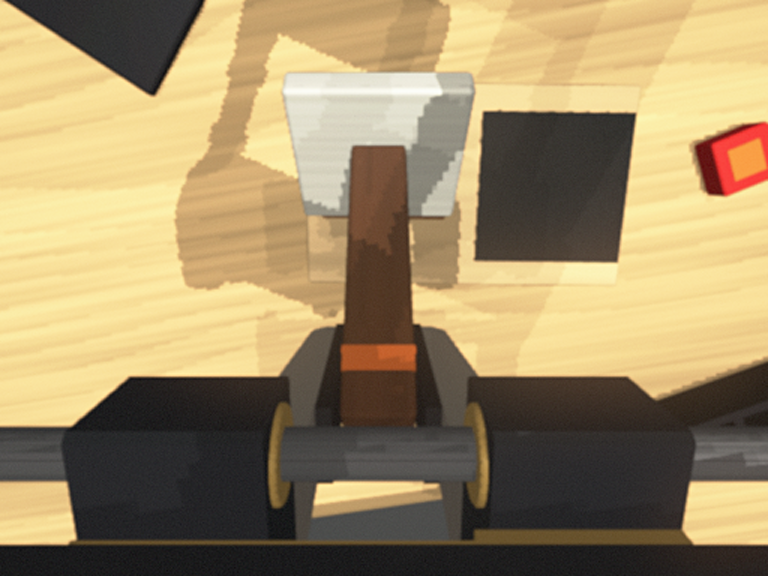

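View pics/s3.png

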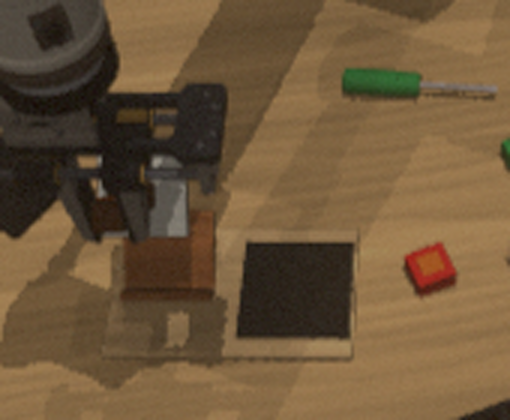

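The tamper is held with its stem still at 45°: plate at (380,140), pad at (555,187). I'll carry it so that its lower plate edge comes down on the pad, then swing it upright about that edge.

Request:
step_arm([
  [[0,1,0.3,0],[0,2,0.6,0],[0,2,0.6,0],[0,2,0.6,0],[0,2,0.6,0],[0,1.5,0.5,0],[0,0.5,0.1,0],[0,0,0,0],[0,0,0,0]],
])

```text
time_s: 6.1
eef_pos: [0.6769, -0.134, 0.1638]
ee_rot: [[-0.014, 0.167, 0.986], [0.005, 0.986, -0.167], [-1.0, 0.002, -0.014]]
contact_force: [-0.8, -0.0, -2.0]
finger_gap: 0.0222
```

Request:
step_arm([
  [[1,-0.4,0.1,0],[1,-0.4,0.1,0],[1,0,0,0],[1,0,0,0],[1,0,0,0],[0.5,0,0,0],[0,0,0,0],[0,0,0,0]],
])

```text
time_s: 6.77
eef_pos: [0.673, -0.147, 0.0992]
ee_rot: [[-0.02, 0.173, 0.985], [0.006, 0.985, -0.172], [-1.0, 0.002, -0.02]]
contact_force: [0.1, 0.7, -1.9]
finger_gap: 0.022
```

Run:
```python
from h import *
s=snap("wrist","w4",1.5); print(s["eef_pos"],s["contact_force"],s["wrist_torque"],s["finger_gap"])
```

```text
[ 0.673  -0.147   0.0992] [ 0.0713  0.7337 -1.8575] [-0.0474 -0.1312 -0.0571] 0.021977120438982915
```

View pics/w4.png

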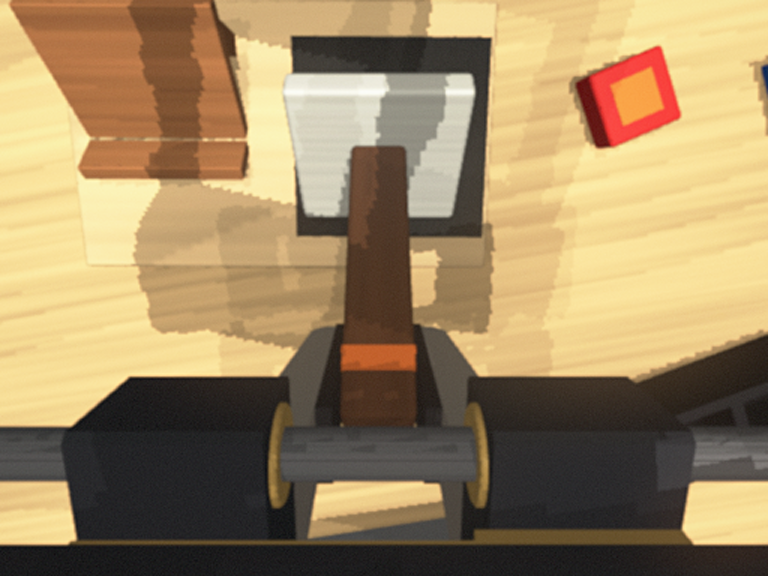

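Request:
step_arm([
  [[0.2,0.5,0.3,0],[0.3,0.1,0.1,0],[0.3,0,0.1,0],[0.2,0,0,0],[0,0,0,0]],
])

```text
time_s: 7.23
eef_pos: [0.6813, -0.1412, 0.0909]
ee_rot: [[-0.015, 0.172, 0.985], [0.004, 0.985, -0.171], [-1.0, 0.002, -0.016]]
contact_force: [-0.3, 0.6, -1.7]
finger_gap: 0.022
```

Request:
step_arm([
  [[0.2,0,-0.2,0],[0.2,0,-0.1,0],[0.2,0,0,0],[0,0,0,0]],
])

```text
time_s: 7.57
eef_pos: [0.6802, -0.1411, 0.0877]
ee_rot: [[-0.009, 0.171, 0.985], [0.003, 0.985, -0.171], [-1.0, 0.001, -0.01]]
contact_force: [-0.1, 0.6, -2.0]
finger_gap: 0.0219
```

Request:
step_arm([
  [[0.25,0,0,0],[0.25,0,0,0],[0.25,0,0,0],[0,0,0,0]],
])

```text
time_s: 7.9
eef_pos: [0.6843, -0.1419, 0.0855]
ee_rot: [[0.001, 0.172, 0.985], [0.0, 0.985, -0.172], [-1.0, 0.0, 0.001]]
contact_force: [-0.3, 0.4, -2.4]
finger_gap: 0.0219
```

Request:
step_arm([
  [[0.3,0,-0.2,0],[0.3,0,-0.2,0],[0.3,0,-0.1,0],[0,0,0,0]],
])

```text
time_s: 8.23
eef_pos: [0.6866, -0.1424, 0.0841]
ee_rot: [[0.02, 0.173, 0.985], [-0.004, 0.985, -0.173], [-1.0, -0.0, 0.02]]
contact_force: [0.1, 0.3, -1.3]
finger_gap: 0.0221
```

Request:
step_arm([
  [[-0.1,0,-0.5,0],[-0.15,0,-0.5,0],[-0.15,0,-0.5,0],[0,0,0,0]],
])

```text
time_s: 8.57
eef_pos: [0.6674, -0.1392, 0.0844]
ee_rot: [[0.013, 0.172, 0.985], [-0.003, 0.985, -0.172], [-1.0, -0.0, 0.014]]
contact_force: [-0.3, 0.3, -2.5]
finger_gap: 0.0221
```

Run:
```python
from h import *
s=snap("wrist","w5",1.5); print(s["eef_pos"],s["contact_force"],s["wrist_torque"],s["finger_gap"],s["joint_vel"])
```

```text
[ 0.6674 -0.1392  0.0844] [-0.3152  0.2949 -2.5078] [ 0.0029 -0.0755  0.0104] 0.022144176930536916 [-0.0042  0.0061  0.0142 -0.0002 -0.0104 -0.0002]
```

View pics/w5.png

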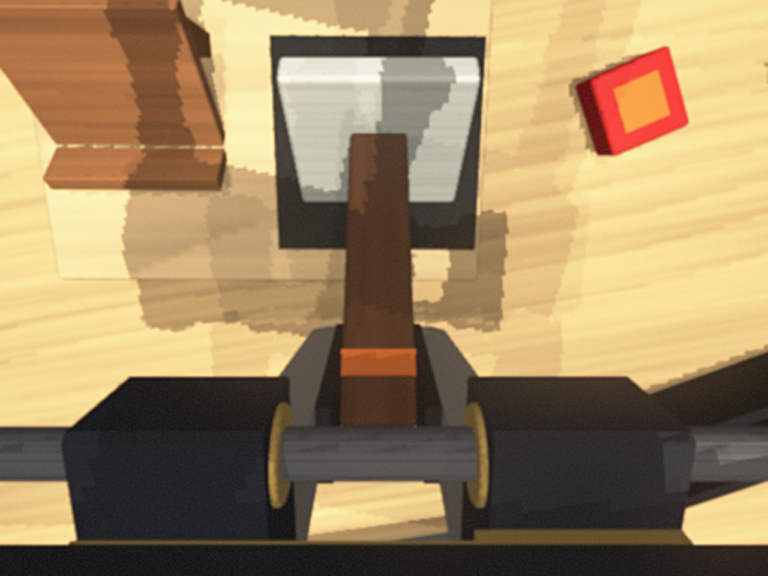

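```bash
cat >> h.py <<'E'
A_=np.array
def tam(v,P):  # v: x,y,z origin, tilt, yaw ; tilt about own y: stem leans towards +x
    c,s=np.cos(v[3]),np.sin(v[3]); Ry=np.array([[c,0,s],[0,1,0],[-s,0,c]])
    return np.array(P)@(Rz(v[4])@Ry).T+v[:3]
def fittam(name,P,px,x0,S=None):
    f=lambda v:(proj(name,tam(v,P),S)-px).ravel()
    s=least_squares(f,x0);return s.x,f(s.x).reshape(-1,2)
E
python3 - <<'E'
from h import *
PL=[(-.035,-.035,.012),(-.035,.035,.012),(.035,-.035,.012),(.035,.035,.012),(-.011,-.011,.012),(-.011,.011,.012)]
def go(f,px):
    S=np.load(f"pics/{f}.npz")
    v,r=fittam("wrist",PL,uncrop(px,0,0,1.5),[.62,-.14,.04,.8,-.17],S)
    print(f,v,"tilt deg",np.degrees(v[3]),np.abs(r).max())
    e=tam(v,[(.035,0,0),(-.035,0,0),(0,0,.122)]);print("edge",e[0],"top",e[2])
    g=S["eef_pos"]-S["ee_rot"][:,0]*.0187; print("grasp",g, "along stem", (g-v[:3])@ (tam(v,[(0,0,1)])[0]-v[:3]))
go("w3",[(284,95),(474,95),(306,215),(457,215),(352,147),(405,147)])
go("w4",[(285,96),(475,96),(302,217),(451,217),(353,147),(405,147)])
go("w5",[(278,81),(478,81),(303,202),(453,202),(351,134),(406,134)])
E
```

```text
w3 [ 0.5547 -0.2351  0.1163  0.8052 -0.1597] tilt deg 46.137277028708034 3.066911735673102
edge [ 0.5786 -0.239   0.0911] top [ 0.6415 -0.2491  0.2009]
grasp [ 0.6268 -0.247   0.192 ] along stem 0.10512155330747462
w4 [ 0.6004 -0.1346  0.0428  0.8097 -0.1812] tilt deg 46.39137209586584 2.3845579786751614
edge [ 0.6242 -0.1389  0.0175] top [ 0.6873 -0.1505  0.127 ]
grasp [ 0.6734 -0.1471  0.1179] along stem 0.10538547904431389
w5 [ 0.5905 -0.1264  0.0321  0.8463 -0.1735] tilt deg 48.49087387362842 1.2702501816426661
edge [ 0.6133 -0.1304  0.0059] top [ 0.6804 -0.1422  0.1129]
grasp [ 0.6671 -0.1392  0.1031] along stem 0.10525740369006988
```

The plate edge is on the pad but slides with the gripper at this grip, and the tilt is about 48°. I'll raise it a little, then loosen the grip in small steps just above the pad so gravity swings it upright.

Request:
step_arm([
  [[-1,0,0,0],[-1,0,-1,0],[-0.2,0,-1,0],[0,0,-0.8,0],[0,0,0,0],[0,0,0,0]],
])

```text
time_s: 9.12
eef_pos: [0.6381, -0.1343, 0.1078]
ee_rot: [[0.013, 0.173, 0.985], [-0.002, 0.985, -0.173], [-1.0, -0.0, 0.013]]
contact_force: [0.4, 0.2, -3.2]
finger_gap: 0.0221
```

Request:
step_arm([
  [[0,0,0,0],[0,0,0,0]],
], newtons=7)

```text
time_s: 9.28
eef_pos: [0.6384, -0.1344, 0.1079]
ee_rot: [[0.013, 0.173, 0.985], [-0.003, 0.985, -0.173], [-1.0, -0.0, 0.013]]
contact_force: [-0.2, 0.9, -1.6]
finger_gap: 0.0218
```

Run:
```python
from h import *
s=snap("wrist","w6",1.5); print(s["eef_pos"],s["contact_force"],s["wrist_torque"],s["finger_gap"])
```

```text
[ 0.6384 -0.1344  0.1079] [-0.212   0.8501 -1.6329] [-0.044  -0.0692  0.0361] 0.02182476995234946
```

View pics/w6.png

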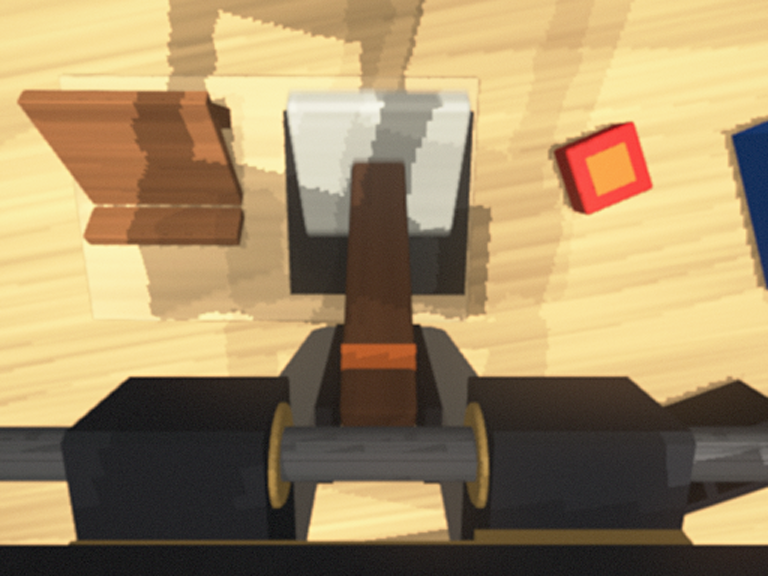

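At 7 N the stem is swinging down: the stem base moved from row 134 to 163 and looks blurred. I'll let it swing.

Request:
step_arm([
  [[0,0,0,0],[0,0,0,0],[0,0,0,0],[0,0,0,0]],
], newtons=6)

```text
time_s: 9.67
eef_pos: [0.6388, -0.1345, 0.107]
ee_rot: [[0.012, 0.173, 0.985], [-0.002, 0.985, -0.173], [-1.0, -0.0, 0.012]]
contact_force: [-0.2, 0.2, -2.2]
finger_gap: 0.0218
```

Run:
```python
from h import *
s=snap("wrist","w7",1.5); print(s["eef_pos"],s["contact_force"],s["wrist_torque"],s["finger_gap"])
```

```text
[ 0.6388 -0.1345  0.107 ] [-0.2303  0.2294 -2.1532] [-0.0154 -0.0494  0.0294] 0.021842993347587613
```

View pics/w7.png

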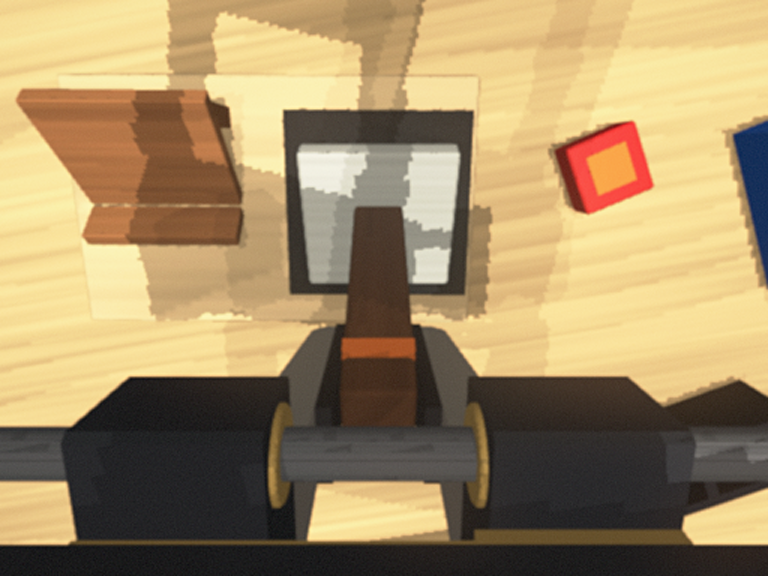

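Much more upright now: the plate spans rows 143–285. I'll loosen a bit further.

Request:
step_arm([
  [[-0.3,0,-0.3,0],[0,0,0,0],[0,0,0,0],[0,0,0,0]],
], newtons=4)

```text
time_s: 10.05
eef_pos: [0.6354, -0.1338, 0.1102]
ee_rot: [[0.012, 0.173, 0.985], [-0.002, 0.985, -0.173], [-1.0, 0.0, 0.012]]
contact_force: [-0.2, -0.2, -2.1]
finger_gap: 0.0221
```

Run:
```python
from h import *
s=snap("wrist","w8",1.5); print(s["eef_pos"],s["contact_force"],s["wrist_torque"],s["finger_gap"])
```

```text
[ 0.6354 -0.1338  0.1102] [-0.2406 -0.1999 -2.0949] [ 0.0083 -0.0948  0.0562] 0.022053673344978493
```

View pics/w8.png

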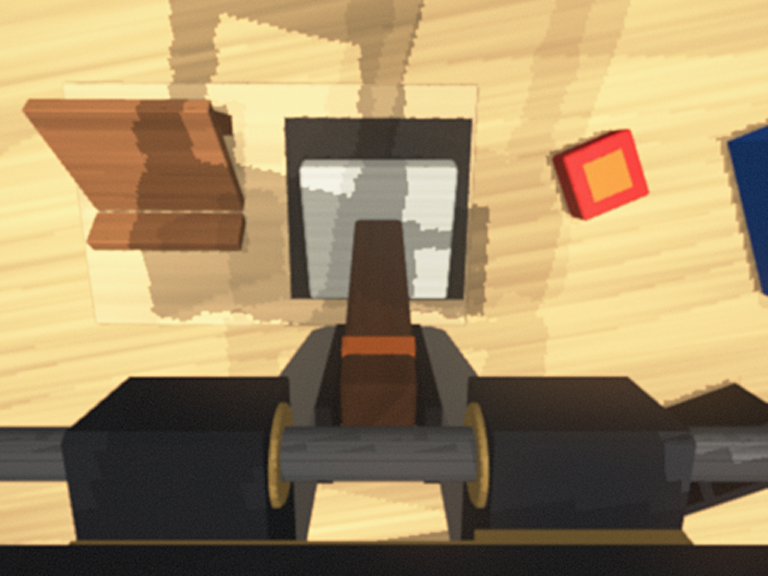

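Run:
```python
from h import *
PL=[(-.035,-.035,.012),(-.035,.035,.012),(.035,-.035,.012),(.035,.035,.012),(-.011,-.011,.012),(-.011,.011,.012)]
def go(f,px):
    S=np.load(f"pics/{f}.npz")
    v,r=fittam("wrist",PL,uncrop(px,0,0,1.5),[.62,-.14,.03,.3,-.17],S)
    print(f,v,"tilt deg",np.degrees(v[3]),np.abs(r).max())
    e=tam(v,[(.035,0,0),(-.035,0,0),(0,0,.122)]);print("edge",e,"top",e[2])
    g=S["eef_pos"]-S["ee_rot"][:,0]*.0187; print("grasp",g, "along stem", (g-v[:3])@ (tam(v,[(0,0,1)])[0]-v[:3]))
go("w8",[(300,164),(457,164),(308,298),(450,298),(356,220),(402,220)])
```

```text
w8 [ 0.6025 -0.1283  0.0314  0.3071 -0.1719] tilt deg 17.594829136640943 2.3381651275163904
edge [[ 0.6353 -0.134   0.0208]
 [ 0.5696 -0.1226  0.042 ]
 [ 0.6388 -0.1346  0.1477]] top [ 0.6388 -0.1346  0.1477]
grasp [ 0.6351 -0.1338  0.1288] along stem 0.1028763994526914
```

Tilt is now about 17.6°. I'll lower it until the edge touches, then swing back over the edge with the light grip.

Request:
step_arm([
  [[0.4,0,-0.1,0],[0.4,0,-0.1,0],[0.3,0,0,0],[0.2,0,0,0],[0,0,0,0]],
])

```text
time_s: 10.52
eef_pos: [0.6348, -0.1339, 0.0981]
ee_rot: [[0.015, 0.173, 0.985], [-0.003, 0.985, -0.173], [-1.0, -0.001, 0.015]]
contact_force: [-0.3, 1.2, -2.6]
finger_gap: 0.0218
```

Request:
step_arm([
  [[0.2,0,0,0],[0.2,0,0,0],[0,0,0,0]],
])

```text
time_s: 10.77
eef_pos: [0.6366, -0.1342, 0.0962]
ee_rot: [[0.019, 0.173, 0.985], [-0.004, 0.985, -0.173], [-1.0, -0.001, 0.019]]
contact_force: [1.2, 0.5, -1.3]
finger_gap: 0.0218
```

Request:
step_arm([
  [[0,0,-0.5,0],[0,0,-0.5,0],[0,0,-0.5,0],[0,0,-0.5,0],[0,0,0,0]],
])

```text
time_s: 11.18
eef_pos: [0.614, -0.1303, 0.0942]
ee_rot: [[0.017, 0.173, 0.985], [-0.004, 0.985, -0.173], [-1.0, -0.001, 0.017]]
contact_force: [-0.5, 0.8, 1.0]
finger_gap: 0.022
```

Run:
```python
from h import *
s=snap("wrist","w9",1.5); print(s["eef_pos"],s["contact_force"],s["wrist_torque"],s["finger_gap"])
```

```text
[ 0.614  -0.1303  0.0942] [-0.4518  0.7889  0.9743] [0.0629 0.1013 0.0001] 0.02201745190811772
```

View pics/w9.png

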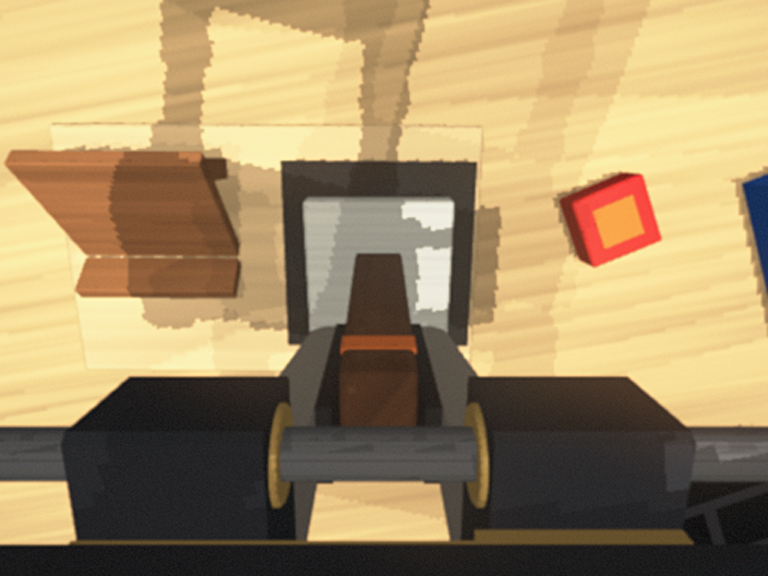

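Request:
step_arm([
  [[0,0,-0.4,0],[0.1,0,-0.4,0],[0.1,0,-0.3,0],[0,0,0,0]],
])

```text
time_s: 11.57
eef_pos: [0.6023, -0.1283, 0.0919]
ee_rot: [[0.017, 0.173, 0.985], [-0.004, 0.985, -0.173], [-1.0, -0.001, 0.018]]
contact_force: [0.4, 0.1, -1.9]
finger_gap: 0.022
```

Run:
```python
from h import *
s=snap("wrist","w10",1.5); print(s["eef_pos"],s["contact_force"],s["wrist_torque"],s["finger_gap"])
```

```text
[ 0.6023 -0.1283  0.0919] [ 0.4063  0.1084 -1.89  ] [-0.0001  0.0764  0.0009] 0.022034099535444596
```

View pics/w10.png

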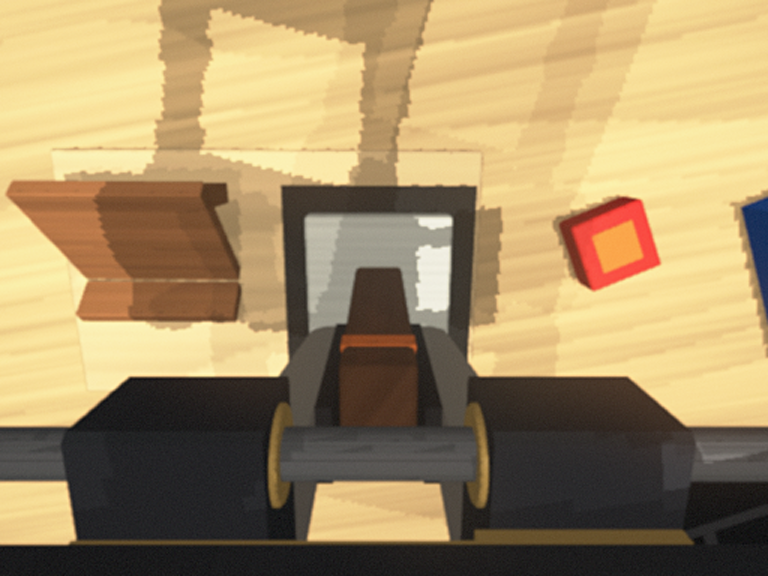

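Run:
```python
from h import *
PL=[(-.035,-.035,.012),(-.035,.035,.012),(-.011,-.011,.012),(-.011,.011,.012)]
S=np.load("pics/w10.npz")
px=uncrop([(305,215),(451,215),(357,268),(402,268)],0,0,1.5)
g=S["eef_pos"]-S["ee_rot"][:,0]*.0187
for tilt in (0,.05,.1,.15,.2):
    z=np.array([np.sin(tilt)*np.cos(.17),-np.sin(tilt)*np.sin(.17),np.cos(tilt)])
    for L in (.1,.103): 
        v=np.r_[g-z*L,tilt,-.172]
        print(tilt,L,v[:3],(proj("wrist",tam(v,PL),S)*1.5).round(0).tolist(),"edge",tam(v,[(.035,0,0)])[0])
```

```text
0 0.1 [ 0.602  -0.1282  0.0106] [[305.0, 225.0], [453.0, 224.0], [357.0, 274.0], [402.0, 274.0]] edge [ 0.6365 -0.1342  0.0106]
0 0.103 [ 0.602  -0.1282  0.0076] [[306.0, 224.0], [452.0, 223.0], [357.0, 272.0], [402.0, 272.0]] edge [ 0.6365 -0.1342  0.0076]
0.05 0.1 [ 0.5971 -0.1274  0.0108] [[305.0, 216.0], [454.0, 216.0], [356.0, 265.0], [402.0, 265.0]] edge [ 0.6315 -0.1334  0.009 ]
0.05 0.103 [ 0.5969 -0.1274  0.0078] [[305.0, 215.0], [453.0, 214.0], [357.0, 264.0], [402.0, 263.0]] edge [ 0.6314 -0.1334  0.006 ]
0.1 0.1 [ 0.5922 -0.1266  0.0111] [[304.0, 207.0], [455.0, 207.0], [356.0, 257.0], [402.0, 257.0]] edge [ 0.6265 -0.1325  0.0076]
0.1 0.103 [ 0.5919 -0.1265  0.0082] [[304.0, 206.0], [454.0, 206.0], [356.0, 255.0], [402.0, 255.0]] edge [ 0.6262 -0.1325  0.0047]
0.15 0.1 [ 0.5873 -0.1257  0.0118] [[302.0, 199.0], [456.0, 198.0], [356.0, 248.0], [402.0, 248.0]] edge [ 0.6214 -0.1316  0.0065]
0.15 0.103 [ 0.5868 -0.1256  0.0088] [[303.0, 197.0], [455.0, 197.0], [356.0, 246.0], [402.0, 246.0]] edge [ 0.6209 -0.1316  0.0036]
0.2 0.1 [ 0.5824 -0.1249  0.0126] [[301.0, 190.0], [457.0, 190.0], [356.0, 240.0], [403.0, 240.0]] edge [ 0.6162 -0.1308  0.0057]
0.2 0.103 [ 0.5818 -0.1248  0.0097] [[302.0, 188.0], [456.0, 188.0], [356.0, 238.0], [402.0, 238.0]] edge [ 0.6156 -0.1307  0.0027]
```

The tilt is about 0.04 rad, with the plate centre at roughly (0.598, −0.128), over the pad centre. I'll settle it and release.

Request:
step_arm([
  [[0.1,0,-0.2,0],[0.2,0,-0.1,0],[0.2,0,0,0],[0,0,0,0]],
], newtons=3)

```text
time_s: 11.95
eef_pos: [0.6003, -0.128, 0.0881]
ee_rot: [[0.02, 0.173, 0.985], [-0.004, 0.985, -0.173], [-1.0, -0.001, 0.02]]
contact_force: [0.2, 1.0, -1.8]
finger_gap: 0.0218
```

Request:
step_arm([
  [[0.2,0,0,0],[0.2,0,0,0],[0,0,0,0]],
])

```text
time_s: 12.2
eef_pos: [0.6014, -0.1283, 0.0846]
ee_rot: [[0.021, 0.173, 0.985], [-0.005, 0.985, -0.173], [-1.0, -0.001, 0.022]]
contact_force: [-1.1, 0.4, 1.7]
finger_gap: 0.0219
```

Request:
step_arm([
  [[0,0,0,0],[0,0,0,0],[0,0,0,0],[0,0,0,0],[0,0,0,0],[0,0,0,0]],
], fingers=0.8)

```text
time_s: 12.7
eef_pos: [0.6002, -0.128, 0.0821]
ee_rot: [[0.018, 0.173, 0.985], [-0.004, 0.985, -0.173], [-1.0, -0.001, 0.019]]
contact_force: [0.1, 0.3, 0.5]
finger_gap: 0.0594
```

Run:
```python
from h import *
s=snap("wrist","w11",1.5); print(s["eef_pos"],s["contact_force"],s["wrist_torque"],s["finger_gap"])
snap("scene","s11",4,(130,130,290,270))
```

```text
[ 0.6002 -0.128   0.0821] [0.0958 0.2992 0.5272] [-0.0001  0.0078  0.0336] 0.0593929938111495
```

View pics/w11.png

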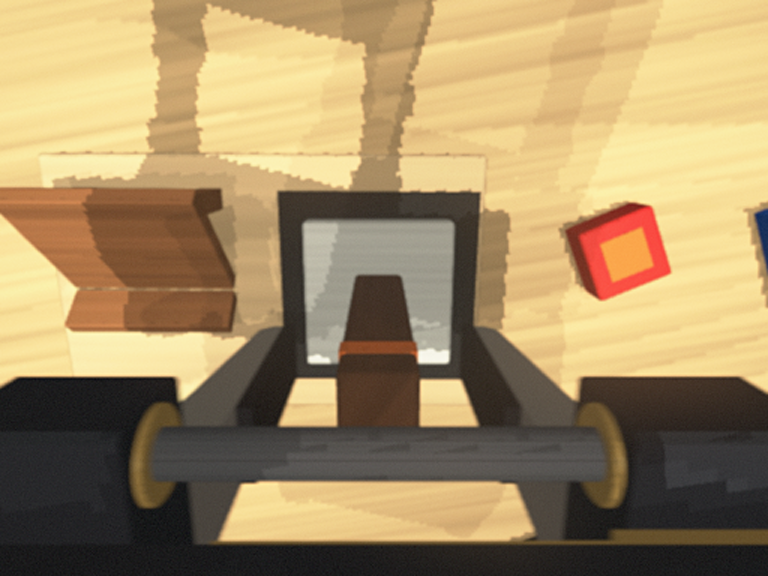

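View pics/s11.png

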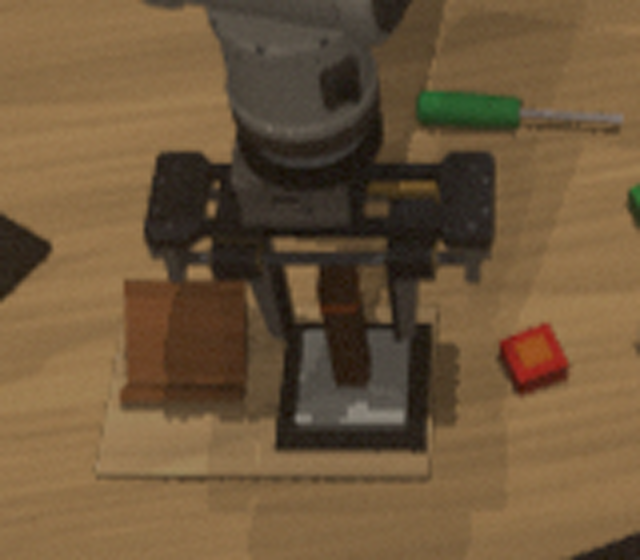

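The tamper stands upright on its own on the pad with the fingers clear. Measuring where it stands.

Run:
```python
from h import *
S=np.load("pics/w11.npz")
T=[(-.035,-.035,.023),(-.035,.035,.023),(.035,-.035,.023),(.035,.035,.023)]
print("tamper",fit([("wrist",T,uncrop([(302,220),(455,220),(307,363),(450,363)],0,0,1.5))],[.6,-.13,-.17],S))
h=.048
P=[(-h,-h,.011),(-h,h,.011),(h,h,.011)]
print("pad",fit([("wrist",P,uncrop([(278,191),(479,193),(465,378)],0,0,1.5))],[.6,-.13,-.17],S))
P=[(-.011,-.011,.023),(-.011,.011,.023)]
print((proj("wrist",np.array(P)@Rz(-.172).T+[.5985,-.128,0],S)*1.5))
```

```text
tamper (array([ 0.5963, -0.1278, -0.1737]), array([[-0.507 , -0.1005],
       [ 0.5117, -0.1124],
       [-0.1402,  0.1505],
       [ 0.1349,  0.1532]]))
pad (array([ 0.5971, -0.1292, -0.1915]), array([[-1.6653, -1.1527],
       [ 0.4628, -0.0447],
       [ 1.3279,  1.6555]]))
[[355.0384 275.9083]
 [402.2333 275.8288]]
```

Request:
step_arm([
  [[0.4,0,-0.1,0],[0.4,0,-0.1,0],[0.2,0,0,0],[0,0,0,0],[0,0,0,0]],
], fingers=0.8)

```text
time_s: 13.22
eef_pos: [0.598, -0.1276, 0.0708]
ee_rot: [[0.018, 0.173, 0.985], [-0.004, 0.985, -0.173], [-1.0, -0.001, 0.019]]
contact_force: [-0.2, -0.1, -0.3]
finger_gap: 0.0735
```

Request:
step_arm([
  [[0,0,0,0],[0,0,0,0],[0,0,0,0],[0,0,0,0],[0,0,0,0],[0,0,0,0],[0,0,0,0],[0,0,0,0],[0,0,0,0],[0,0,0,0]],
], fingers=0, newtons=15)

```text
time_s: 14.05
eef_pos: [0.5984, -0.1277, 0.0713]
ee_rot: [[0.019, 0.173, 0.985], [-0.004, 0.985, -0.173], [-1.0, -0.001, 0.019]]
contact_force: [0.5, 0.7, 0.9]
finger_gap: 0.0222
```

Request:
step_arm([
  [[0,0,0,0],[0,0,0,0]],
], newtons=60)

```text
time_s: 14.22
eef_pos: [0.5984, -0.1277, 0.0713]
ee_rot: [[0.019, 0.173, 0.985], [-0.004, 0.985, -0.173], [-1.0, -0.001, 0.019]]
contact_force: [-0.7, -0.6, -1.1]
finger_gap: 0.0217
```

Regrasped firmly. Lifting, turning to the tray's yaw and carrying to the −y cell.

Request:
step_arm([
  [[-1,0,0,0],[-2,0,0,-0.06],[-2,0,0,-0.1],[-2,0,0,-0.1],[-1,0,0,-0.1],[0,0,0,-0.026],[0,0,0,0]],
])

```text
time_s: 14.8
eef_pos: [0.5941, -0.1263, 0.155]
ee_rot: [[0.012, -0.229, 0.973], [-0.002, 0.973, 0.229], [-1.0, -0.005, 0.012]]
contact_force: [0.2, -0.2, -2.3]
finger_gap: 0.0216
```

Run:
```python
from h import *
s=env.get_state();R=s["ee_rot"]
print(s["eef_pos"],s["contact_force"],s["finger_gap"],R,"yaw",np.arctan2(-R[0,1],R[1,1]))
for c in ([.6296,.1161],[.6109,.2021]): print((np.r_[c,s["eef_pos"][2]]-s["eef_pos"])@R)
```

```text
[ 0.5941 -0.1263  0.155 ] [ 0.168  -0.1734 -2.342 ] 0.021605093710874095 [[ 0.0124 -0.2293  0.9733]
 [-0.0018  0.9733  0.2294]
 [-0.9999 -0.0045  0.0116]] yaw 0.23139984966362678
[0.     0.2278 0.0902]
[-0.0004  0.3158  0.0917]
```

Request:
step_arm([
  [[0,1.5,0.6,0.018],[0,3,1.2,0],[0,3,1.2,0],[0,3,1.2,0],[0,3,1.2,0],[0,3,1.2,0],[0,3,1.2,0],[0,2,0.8,0],[0,1,0.4,0],[0,0,0,0],[0,0,0,0]],
])

```text
time_s: 15.72
eef_pos: [0.6338, 0.1209, 0.1532]
ee_rot: [[0.005, -0.196, 0.981], [-0.003, 0.981, 0.196], [-1.0, -0.004, 0.004]]
contact_force: [0.1, -0.2, -1.9]
finger_gap: 0.0212
```

Run:
```python
from h import *
s=snap("wrist","w12",1.5);R=s["ee_rot"]
print(s["eef_pos"],s["contact_force"],s["finger_gap"],R,"yaw",np.arctan2(-R[0,1],R[1,1]))
for c in ([.6296,.1161],[.6109,.2021]): print((np.r_[c,s["eef_pos"][2]]-s["eef_pos"])@R)
```

```text
[0.6338 0.1209 0.1532] [ 0.1288 -0.2103 -1.8717] 0.02120462690079482 [[ 0.0051 -0.1958  0.9806]
 [-0.0035  0.9806  0.1958]
 [-1.     -0.0044  0.0044]] yaw 0.19708328698298247
[-0.     -0.0039 -0.005 ]
[-0.0004  0.0841 -0.0065]
```

View pics/w12.png

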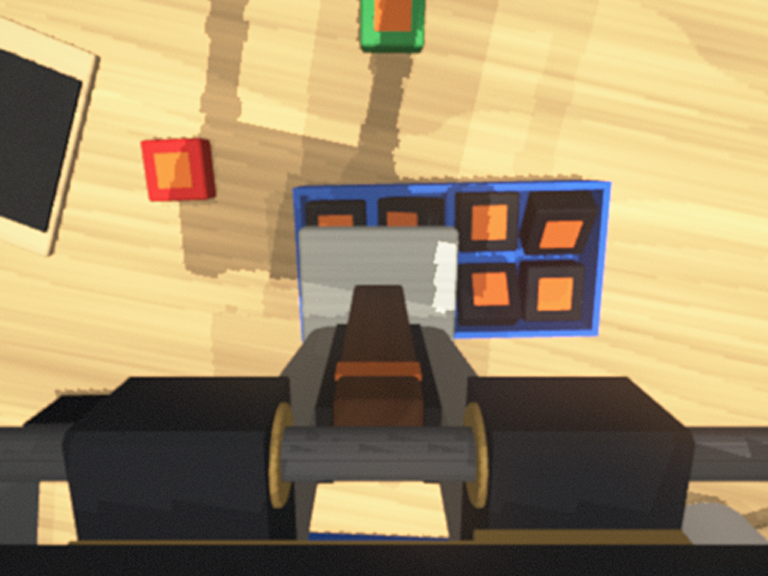

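The wrist view shows the plate at (378,280) over the −y cell. The tray rim corners are at (295,187), (609,183), (599,334) and (302,336). I'll refit the tray from this.

```bash
python3 - <<'E'
import cv2
im=cv2.imread("pics/w12_raw.png")
cv2.imwrite("pics/w12c.png",cv2.resize(im[110:235,185:415],None,fx=3.4,fy=3.4,interpolation=cv2.INTER_CUBIC))
E
python3 - <<'E'
from h import *
S=np.load("pics/w12.npz")
T=[(-.046,-.09,.034),(-.046,.09,.034),(.046,.09,.034)]
print("tray",fit([("wrist",T,uncrop([(295,187),(609,183),(599,334)],0,0,1.5))],[.62,.16,.21],S))
PL=np.array([(-.035,-.035,.012),(-.035,.035,.012),(-.011,-.011,.012),(-.011,.011,.012)])
g=S["eef_pos"]-S["ee_rot"][:,0]*.0187
M=np.c_[S["ee_rot"][:,2],S["ee_rot"][:,1],-S["ee_rot"][:,0]]
print((proj("wrist",(PL-[0,0,.079])@M.T+g,S)*1.5))
E
```

```text
tray (array([0.6188, 0.16  , 0.2166]), array([[-1.7224,  0.3242],
       [ 2.123 , -1.2448],
       [-0.4481,  1.3701]]))
[[299.1888 234.1928]
 [459.7549 234.1573]
 [354.8419 287.6031]
 [404.0445 287.5902]]
```

View pics/w12c.png

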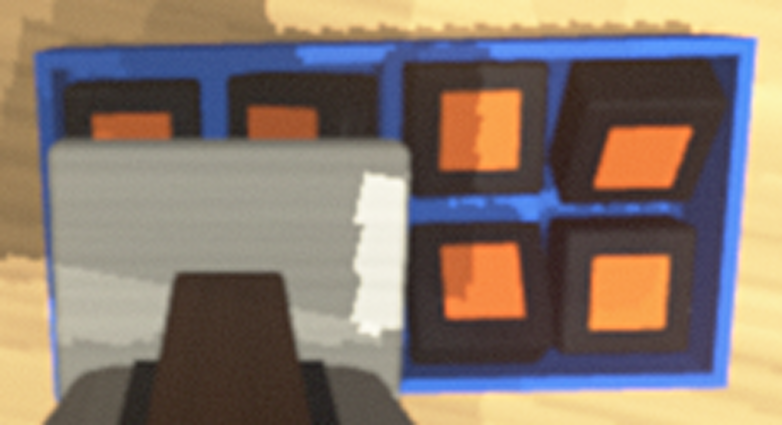

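Request:
step_arm([
  [[0,-0.2,-0.3,-0.018],[0,-0.15,-0.25,0],[1,0,0,0],[1,0,0,0],[1,0,0,0],[0.5,0,0,0],[0,0,0,0]],
])

```text
time_s: 16.35
eef_pos: [0.6279, 0.1083, 0.1138]
ee_rot: [[0.003, -0.206, 0.978], [-0.005, 0.978, 0.206], [-1.0, -0.006, 0.002]]
contact_force: [-0.6, 0.9, -1.6]
finger_gap: 0.0219
```

```bash
cat > chk.py <<'E'
from h import *
s=env.get_state();R=s["ee_rot"]
print(s["time_s"],s["eef_pos"],"F",s["contact_force"],"gap",s["finger_gap"],"tilt",R[0,0],R[1,0],"yaw",np.arctan2(-R[0,1],R[1,1]), "under",s["eef_pos"][2]-.0603)
for c in ([.6289,.1165],[.6101,.2025],[.598,-.129]): print((np.r_[c,s["eef_pos"][2]]-s["eef_pos"])@R)
E
python3 chk.py
```

```text
16.35 [0.6279 0.1083 0.1138] F [-0.6103  0.9474 -1.6047] gap 0.021891245049104058 tilt 0.003168077702714421 -0.005053761868767787 yaw 0.20774147022944323 under 0.05352618779066263
[-0.      0.0078  0.0026]
[-0.0005  0.0959  0.002 ]
[ 0.0011 -0.226  -0.0782]
```

Request:
step_arm([
  [[0,0.6,0.2,-0.006],[0,0.2,0.05,0],[0,0,0,0],[0,0,0,0]],
])

```text
time_s: 16.68
eef_pos: [0.6283, 0.1178, 0.1126]
ee_rot: [[0.001, -0.213, 0.977], [-0.005, 0.977, 0.213], [-1.0, -0.005, 0.0]]
contact_force: [-0.1, -0.3, -2.0]
finger_gap: 0.0217
```

```bash
python3 chk.py
python3 - <<'E'
from h import *
snap("wrist","w13",1.5)
E
```

```text
16.6833 [0.6283 0.1178 0.1126] F [-0.0565 -0.2563 -1.9845] gap 0.02165759994617582 tilt 0.0013727409907029018 -0.004776845170113045 yaw 0.21461802040417957 under 0.05233737965611215
[ 0.     -0.0014  0.0003]
[-0.0004  0.0866  0.0002]
[ 0.0011 -0.2347 -0.0822]
```

View pics/w13.png

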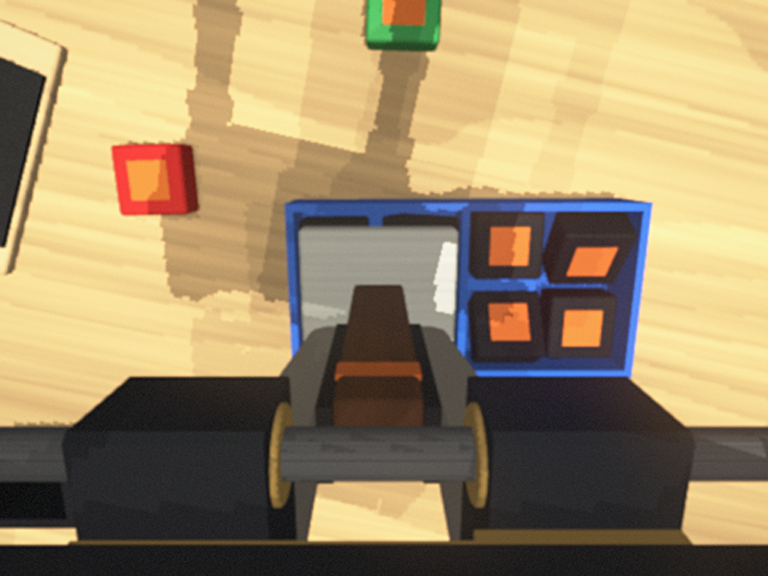

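The plate is centred over the −y cell: plate columns 300–458, cell 292–463. Pressing down slowly.

Request:
step_arm([
  [[0.4,-0.1,0,0],[0.3,0,0,0],[0.2,0,0,0],[0.2,0,0,0],[0.2,0,0,0],[0,0,0,0]],
])

```text
time_s: 17.23
eef_pos: [0.6296, 0.1167, 0.0997]
ee_rot: [[0.004, -0.213, 0.977], [-0.005, 0.977, 0.213], [-1.0, -0.006, 0.003]]
contact_force: [-0.7, 0.3, -1.9]
finger_gap: 0.0218
```

```bash
python3 chk.py
```

```text
17.2333 [0.6296 0.1167 0.0997] F [-0.6623  0.2661 -1.9373] gap 0.0218489953448232 tilt 0.004121114407759464 -0.004926854223336017 yaw 0.2147180421536531 under 0.039373458367601165
[-0.     -0.     -0.0007]
[-0.0005  0.088  -0.0008]
[ 0.0011 -0.2333 -0.0832]
```

Request:
step_arm([
  [[0.2,0,0,0],[0.2,0,0,0],[0.2,0,0,0]],
])

```text
time_s: 17.48
eef_pos: [0.6299, 0.1165, 0.0936]
ee_rot: [[0.005, -0.213, 0.977], [-0.005, 0.977, 0.213], [-1.0, -0.006, 0.004]]
contact_force: [0.8, 0.1, -1.2]
finger_gap: 0.0217
```

Request:
step_arm([
  [[0.2,0,0,0],[0.2,0,0,0],[0.2,0,0,0]],
])

```text
time_s: 17.73
eef_pos: [0.6299, 0.1165, 0.0868]
ee_rot: [[0.005, -0.213, 0.977], [-0.005, 0.977, 0.213], [-1.0, -0.006, 0.003]]
contact_force: [-0.5, -0.8, -2.1]
finger_gap: 0.0217
```

Request:
step_arm([
  [[0.15,0,0,0],[0.15,0,0,0]],
])

```text
time_s: 17.9
eef_pos: [0.6301, 0.1165, 0.0848]
ee_rot: [[0.005, -0.213, 0.977], [-0.005, 0.977, 0.213], [-1.0, -0.006, 0.004]]
contact_force: [-6.7, -1.6, 15.1]
finger_gap: 0.0216
```

Request:
step_arm([
  [[0.15,0,0,0],[0.15,0,0,0]],
])

```text
time_s: 18.07
eef_pos: [0.6312, 0.1166, 0.0848]
ee_rot: [[0.007, -0.213, 0.977], [-0.005, 0.977, 0.213], [-1.0, -0.006, 0.006]]
contact_force: [-2.7, -0.1, 4.2]
finger_gap: 0.0222
```

Request:
step_arm([
  [[0.3,0,-0.1,0],[0.3,0,0,0]],
])

```text
time_s: 18.23
eef_pos: [0.6323, 0.1166, 0.0846]
ee_rot: [[0.011, -0.214, 0.977], [-0.004, 0.977, 0.214], [-1.0, -0.006, 0.01]]
contact_force: [-5.6, -0.7, 11.9]
finger_gap: 0.022
```

Request:
step_arm([
  [[0.5,0,0,0],[0.5,0,0,0]],
])

```text
time_s: 18.4
eef_pos: [0.6348, 0.1168, 0.0845]
ee_rot: [[0.015, -0.215, 0.976], [-0.004, 0.977, 0.215], [-1.0, -0.007, 0.014]]
contact_force: [-10.1, -0.7, 21.4]
finger_gap: 0.0216
```

```bash
python3 chk.py
```

```text
18.4 [0.6348 0.1168 0.0845] F [-10.0602  -0.7051  21.4187] gap 0.021558353071327276 tilt 0.015121769269841765 -0.004040018312712765 yaw 0.21672405490644722 under 0.024201159829559317
[-0.0001  0.0009 -0.0058]
[-0.0007  0.089  -0.0057]
[ 0.0004 -0.2322 -0.0888]
```

Request:
step_arm([
  [[-0.4,0,-0.4,0],[-0.1,0,-0.4,0],[0,0,-0.1,0],[0,0,0,0]],
])

```text
time_s: 18.73
eef_pos: [0.6268, 0.1149, 0.0916]
ee_rot: [[0.019, -0.215, 0.976], [-0.004, 0.977, 0.215], [-1.0, -0.008, 0.018]]
contact_force: [-0.0, -0.9, -1.8]
finger_gap: 0.0217
```

```bash
python3 chk.py
```

```text
18.7333 [0.6268 0.1149 0.0916] F [-0.0195 -0.9018 -1.8141] gap 0.021668036345593368 tilt 0.019229584739241353 -0.004058647569013714 yaw 0.21679986058810788 under 0.031335352837691226
[0.     0.0011 0.0024]
[-0.0007  0.0892  0.0026]
[ 0.0004 -0.232  -0.0806]
```

Pressing once more, firmly, while holding the plate centred.

Request:
step_arm([
  [[0.3,0.1,0,0],[0.25,0,0,0],[0.2,0,0,0],[0.4,0,-0.2,0],[0.6,0,-0.25,0],[0.7,0,-0.3,0]],
])

```text
time_s: 19.23
eef_pos: [0.627, 0.1157, 0.0842]
ee_rot: [[0.032, -0.215, 0.976], [-0.001, 0.977, 0.215], [-0.999, -0.008, 0.031]]
contact_force: [-9.0, -0.4, 35.5]
finger_gap: 0.0219
```

Request:
step_arm([
  [[0.7,0,-0.3,0],[0.7,0,-0.3,0],[0.3,0,-0.1,0]],
])

```text
time_s: 19.48
eef_pos: [0.6282, 0.116, 0.0844]
ee_rot: [[0.048, -0.215, 0.975], [0.003, 0.976, 0.216], [-0.999, -0.008, 0.047]]
contact_force: [-1.2, 0.3, -1.1]
finger_gap: 0.0218
```

```bash
python3 chk.py
```

```text
19.4833 [0.6282 0.116  0.0844] F [-1.19    0.2559 -1.0662] gap 0.02184965655899396 tilt 0.04772850374904677 0.002851941215667474 yaw 0.21716358974916233 under 0.02411031349234654
[0.     0.0003 0.0007]
[-0.0006  0.0884  0.0009]
[-0.0021 -0.2327 -0.0823]
```

Request:
step_arm([
  [[-0.5,0,0,0],[-1,0,0,0],[-1.5,0,0,0],[-1.5,0,-0.2,0],[-1.5,0,-0.2,0],[-1,0,-0.2,0],[0,0,0,0],[0,0,0,0]],
])

```text
time_s: 20.15
eef_pos: [0.6166, 0.1144, 0.1543]
ee_rot: [[0.041, -0.215, 0.976], [0.002, 0.976, 0.216], [-0.999, -0.006, 0.04]]
contact_force: [-0.4, 0.9, -2.4]
finger_gap: 0.0218
```

```bash
python3 chk.py
python3 - <<'E'
from h import *
snap("wrist","w14",1.5)
snap("scene","s14",5,(270,150,400,265))
E
```

```text
20.15 [0.6166 0.1144 0.1543] F [-0.4444  0.9431 -2.3917] gap 0.02177755343197035 tilt 0.040818129946555204 0.0023943039758608903 yaw 0.2171634231502141 under 0.0940240300159729
[ 0.0005 -0.0006  0.0125]
[-0.0001  0.0875  0.0127]
[-0.0013 -0.2336 -0.0706]
```

View pics/w14.png

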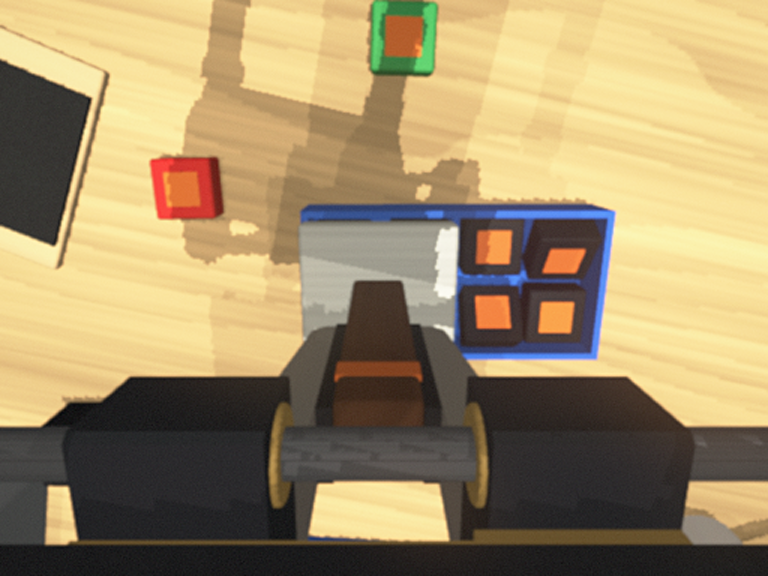

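View pics/s14.png

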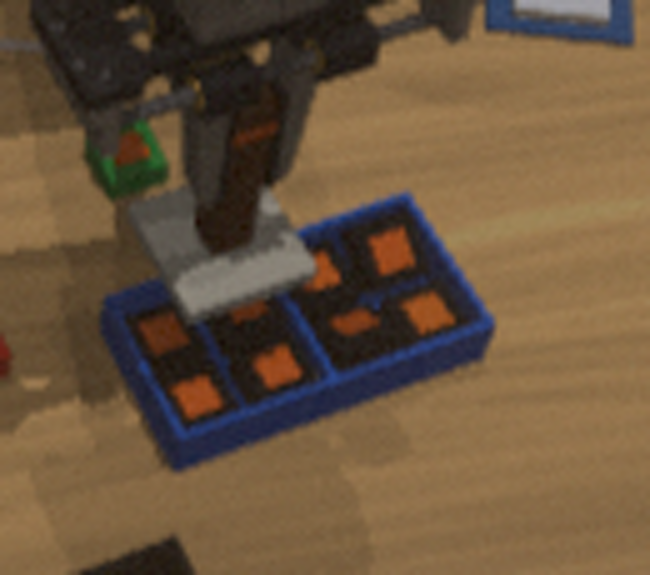

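The scene view shows all four blocks of the −y cell now flat in a 2×2 layout. The +y cell still has its leaning blocks. Moving to the +y cell.

Request:
step_arm([
  [[0,1,0.2,0],[0,2,0.3,0],[0,2,0.3,0],[0,2,0.3,0],[0,1.2,0.2,0],[0,0.4,0,0],[0,0,0,0],[0,0,0,0],[0,0,0,0]],
])

```text
time_s: 21.0
eef_pos: [0.6065, 0.2063, 0.1454]
ee_rot: [[0.028, -0.214, 0.976], [0.001, 0.977, 0.214], [-1.0, -0.005, 0.027]]
contact_force: [0.2, 0.2, -2.6]
finger_gap: 0.0217
```

```bash
python3 chk.py
```

```text
21.0 [0.6065 0.2063 0.1454] F [ 0.1988  0.2291 -2.6139] gap 0.02168103141279705 tilt 0.0277445557571568 0.001168872383163766 yaw 0.2158401353708748 under 0.0851497338946674
[ 0.0005 -0.0925  0.0026]
[ 0.0001 -0.0045  0.0026]
[-0.0006 -0.3257 -0.0802]
```

Request:
step_arm([
  [[0.5,-0.25,0.1,0],[1,0,0,0],[1,0,0,0],[0.7,0,0,0],[0,0,0,0],[0,0,0,0]],
])

```text
time_s: 21.5
eef_pos: [0.6094, 0.2001, 0.1089]
ee_rot: [[0.026, -0.21, 0.977], [-0.0, 0.978, 0.21], [-1.0, -0.006, 0.026]]
contact_force: [0.3, 0.7, -1.4]
finger_gap: 0.0217
```

```bash
python3 chk.py
python3 - <<'E'
from h import *
snap("wrist","w15",1.5)
E
```

```text
21.5 [0.6094 0.2001 0.1089] F [ 0.3389  0.7138 -1.3905] gap 0.021711462507409747 tilt 0.026173051537300585 -7.888968411856374e-05 yaw 0.21123143782078518 under 0.04864966839914351
[ 0.0005 -0.0858  0.0016]
[0.     0.0022 0.0012]
[-0.0003 -0.3194 -0.0801]
```

View pics/w15.png

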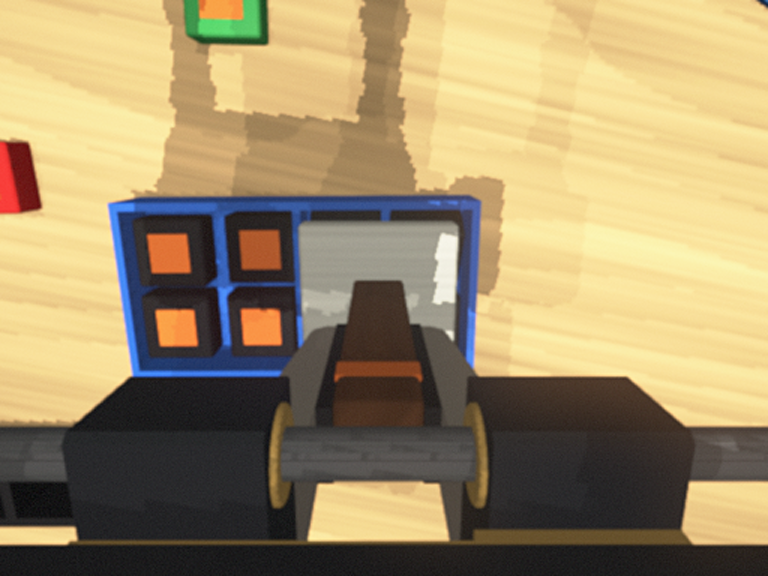

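The −y cell is flat (four orange squares in line at cols 168–262). The plate is over the +y cell and needs about 2 mm more to +y. Pressing slowly.

Request:
step_arm([
  [[0.2,0.2,0.05,0],[0.2,0.05,0,0],[0.2,0,0,0],[0.2,0,0,0],[0.2,0,0,0]],
])

```text
time_s: 21.97
eef_pos: [0.6106, 0.2034, 0.0998]
ee_rot: [[0.029, -0.21, 0.977], [0.0, 0.978, 0.21], [-1.0, -0.006, 0.028]]
contact_force: [-2.1, -0.2, 2.5]
finger_gap: 0.0218
```

```bash
python3 chk.py
```

```text
21.9667 [0.6106 0.2034 0.0998] F [-2.1061 -0.2467  2.4746] gap 0.02177833035455293 tilt 0.02886310500451658 0.0003617534173368603 yaw 0.21168593806078284 under 0.03948782503926824
[ 0.0005 -0.0888 -0.0004]
[-0.     -0.0007 -0.0006]
[-0.0005 -0.3223 -0.0821]
```

Request:
step_arm([
  [[0.2,0,0,0],[0.2,0,0,0],[0.2,0,0,0]],
])

```text
time_s: 22.22
eef_pos: [0.611, 0.2036, 0.0936]
ee_rot: [[0.03, -0.21, 0.977], [0.0, 0.978, 0.21], [-1.0, -0.006, 0.029]]
contact_force: [0.7, 0.5, -1.7]
finger_gap: 0.022
```

Request:
step_arm([
  [[0.2,0,0,0],[0.2,0,0,0],[0.2,0,0,0]],
])

```text
time_s: 22.47
eef_pos: [0.6112, 0.2035, 0.0868]
ee_rot: [[0.03, -0.21, 0.977], [0.0, 0.978, 0.21], [-1.0, -0.006, 0.029]]
contact_force: [-0.8, 0.0, -1.6]
finger_gap: 0.0219
```

```bash
python3 chk.py
```

```text
22.4667 [0.6112 0.2035 0.0868] F [-0.828   0.0313 -1.5896] gap 0.021851957826419768 tilt 0.029623423906050682 0.00044759108780089416 yaw 0.2118735212597336 under 0.026510551464967343
[ 0.0005 -0.0888 -0.001 ]
[-0.     -0.0007 -0.0013]
[-0.0005 -0.3223 -0.0828]
```

Request:
step_arm([
  [[0.15,0,-0.05,0],[0.15,0,-0.05,0],[0.3,0,-0.15,0],[0.5,0,-0.2,0]],
])

```text
time_s: 22.8
eef_pos: [0.6105, 0.2032, 0.0841]
ee_rot: [[0.036, -0.211, 0.977], [0.002, 0.978, 0.211], [-0.999, -0.006, 0.036]]
contact_force: [-12.9, -3.8, 30.8]
finger_gap: 0.0217
```

Request:
step_arm([
  [[0.6,0,-0.2,0],[0.6,0,-0.2,0]],
])

```text
time_s: 22.97
eef_pos: [0.6106, 0.2032, 0.084]
ee_rot: [[0.043, -0.212, 0.976], [0.003, 0.977, 0.212], [-0.999, -0.006, 0.043]]
contact_force: [-10.2, -3.0, 26.8]
finger_gap: 0.0216
```

```bash
python3 chk.py
```

```text
22.9667 [0.6106 0.2032 0.084 ] F [-10.1731  -3.0482  26.8117] gap 0.021648280826461263 tilt 0.04340721060922718 0.003255687118223278 yaw 0.2132279218346199 under 0.02372679438472141
[ 0.0005 -0.0886 -0.0005]
[-0.     -0.0006 -0.0006]
[-0.0016 -0.322  -0.0826]
```

About 30 N firm press reached with the plate at 24 mm. Lifting and checking both cells.

Request:
step_arm([
  [[-0.5,0,0,0],[-1,0,0,0],[-1.5,0,-0.2,0],[-1.5,0,-0.2,0],[-1.5,0,-0.2,0],[-1.5,0,0,0],[0,-3,-1,0],[0,-3,-1,0],[0,-3,-1,0],[0,-1.5,-0.5,0],[0,0,0,0]],
])

```text
time_s: 23.88
eef_pos: [0.59, 0.0893, 0.1669]
ee_rot: [[0.051, -0.216, 0.975], [0.004, 0.976, 0.216], [-0.999, -0.007, 0.05]]
contact_force: [-0.3, -0.5, -1.7]
finger_gap: 0.0216
```

```bash
python3 chk.py
python3 - <<'E'
from h import *
snap("wrist","w16",1.5)
snap("scene","s16",6,(280,175,390,250))
E
```

```text
23.8833 [0.59   0.0893 0.1669] F [-0.3385 -0.4736 -1.7033] gap 0.021608611819581874 tilt 0.05073455997939685 0.0035755243904405797 yaw 0.2177399130761941 under 0.10663643356407343
[0.0021 0.0182 0.0438]
[0.0014 0.1062 0.0441]
[-0.0004 -0.2148 -0.0393]
```

View pics/w16.png

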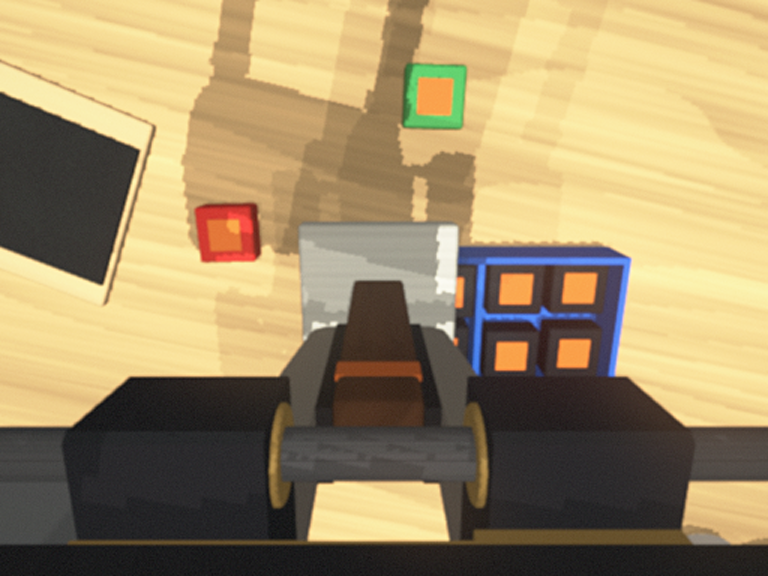

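View pics/s16.png

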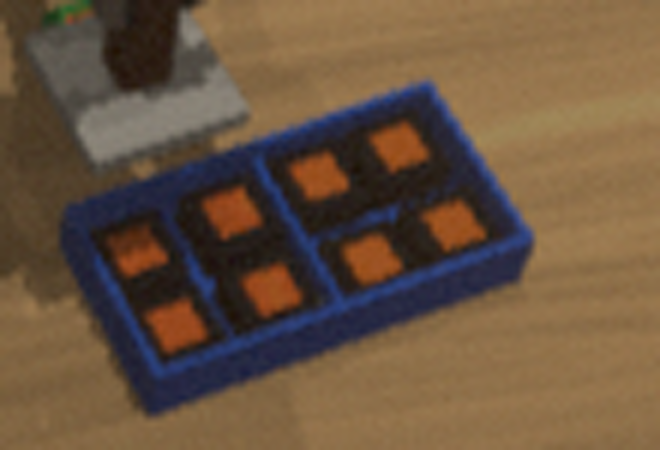

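All eight blocks lie flat in both cells: the orange squares are square-on and evenly lit, and nothing stands above the rim. Now taking the tamper back to the pad.

Request:
step_arm([
  [[0,0,0,0.08],[0,0,0,0.1],[0,0,0,0.1],[0,0,0,0.1],[0,0,0,0.01],[0,0,0,0]],
])

```text
time_s: 24.48
eef_pos: [0.5899, 0.0996, 0.1662]
ee_rot: [[0.05, 0.178, 0.983], [0.009, 0.984, -0.179], [-0.999, 0.018, 0.047]]
contact_force: [0.1, -0.6, -1.9]
finger_gap: 0.0218
```

```bash
python3 chk.py
```

```text
24.4833 [0.5899 0.0996 0.1662] F [ 0.1359 -0.5954 -1.8711] gap 0.021841382678544904 tilt 0.04966160522180876 0.008817724267742693 yaw -0.17948845967581611 under 0.10592901714685199
[0.0021 0.0236 0.0353]
[0.0019 0.1048 0.0014]
[-0.0016 -0.2235  0.0489]
```

Request:
step_arm([
  [[0,-1.5,0.3,-0.008],[0,-3,0.65,0],[0,-3,0.65,0],[0,-3,0.65,0],[0,-3,0.65,0],[0,-3,0.65,0],[0,-3,0.65,0],[0,-2,0.4,0],[0,-0.8,0.1,0],[0,0,0,0],[0,0,0,0]],
])

```text
time_s: 25.4
eef_pos: [0.6036, -0.1275, 0.1633]
ee_rot: [[0.05, 0.13, 0.99], [0.013, 0.991, -0.13], [-0.999, 0.02, 0.048]]
contact_force: [0.7, -0.7, -2.4]
finger_gap: 0.0218
```

```bash
python3 chk.py
```

```text
25.4 [ 0.6036 -0.1275  0.1633] F [ 0.6948 -0.7219 -2.4345] gap 0.02176182538678485 tilt 0.04996111107928272 0.013208811155574754 yaw -0.1299073842134191 under 0.10302287891186249
[ 0.0045  0.2452 -0.0068]
[ 0.0047  0.328  -0.0366]
[-0.0003 -0.0022 -0.0054]
```

Request:
step_arm([
  [[1,0,-0.3,0.042],[1.5,0,-0.3,0],[1.5,0,-0.3,0],[1.5,0,0,0],[0.8,0,0,0],[0,0,0,0],[0,0,0,0]],
])

```text
time_s: 25.98
eef_pos: [0.5993, -0.1131, 0.0991]
ee_rot: [[0.052, 0.157, 0.986], [0.017, 0.987, -0.158], [-0.999, 0.025, 0.049]]
contact_force: [-0.4, 0.5, -1.5]
finger_gap: 0.0219
```

```bash
python3 chk.py;  python3 - <<'E'
from h import *
snap("wrist","w17",1.5)
E
```

```text
25.9833 [ 0.5993 -0.1131  0.0991] F [-0.3994  0.4645 -1.4803] gap 0.021944891201246344 tilt 0.051810648711594236 0.016885351941455237 yaw -0.15755624296647905 under 0.038845427330740555
[ 0.0054  0.2313 -0.0071]
[ 0.0059  0.3133 -0.0392]
[-0.0003 -0.0159  0.0012]
```

View pics/w17.png

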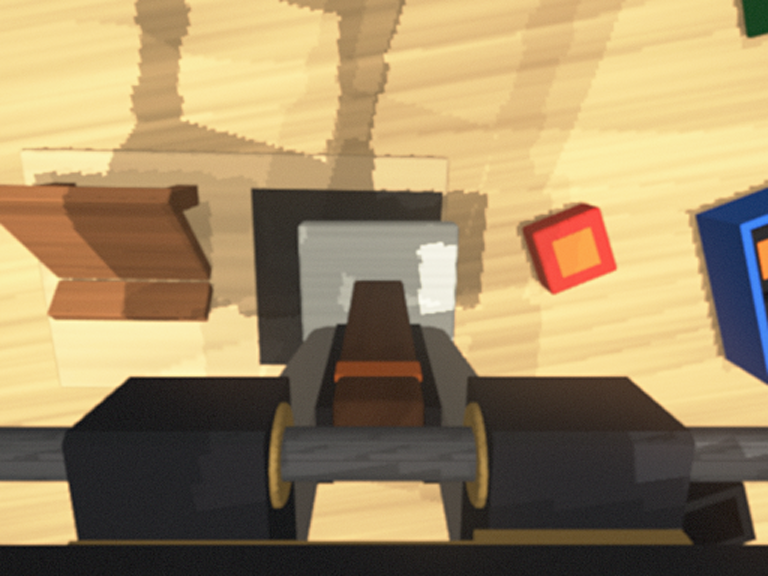

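The plate sits about 16 mm too far towards +y. Correcting, then setting it down.

Request:
step_arm([
  [[0,-0.8,0.1,0.01],[0,-0.8,0,0.005],[0,0,0,0],[0,0,0,0],[0,0,0,0]],
])

```text
time_s: 26.45
eef_pos: [0.6, -0.1318, 0.1029]
ee_rot: [[0.058, 0.173, 0.983], [0.014, 0.985, -0.174], [-0.998, 0.024, 0.055]]
contact_force: [0.3, 0.1, -1.8]
finger_gap: 0.0221
```

```bash
python3 chk.py;  python3 - <<'E'
from h import *
snap("wrist","w18",1.5)
E
```

```text
26.45 [ 0.6    -0.1318  0.1029] F [ 0.3433  0.0698 -1.8489] gap 0.022067967505064102 tilt 0.0578458385791405 0.014099373847116334 yaw -0.17362803624854176 under 0.04263756834422685
[ 0.0052  0.2495 -0.0147]
[ 0.0053  0.3309 -0.0482]
[-0.0001  0.0024 -0.0024]
```

View pics/w18.png

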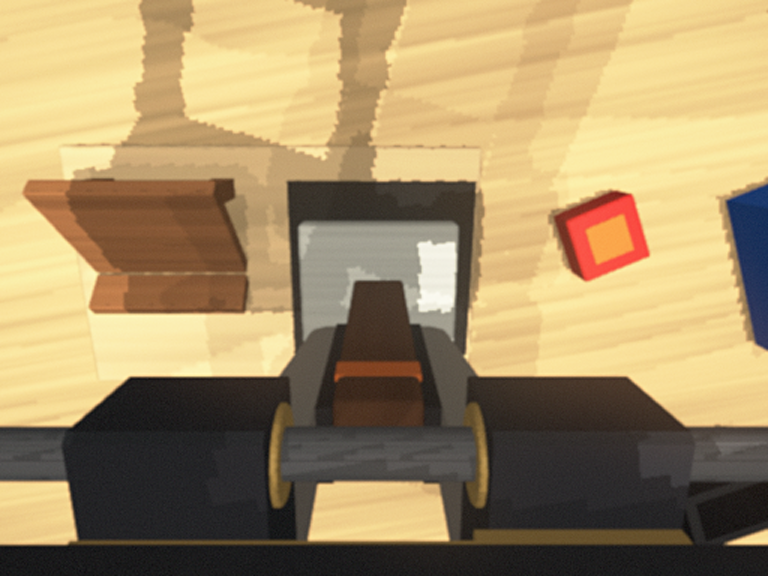

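Request:
step_arm([
  [[0.7,0.1,-0.1,0],[0.7,0.05,-0.1,0],[0.6,0,-0.1,0],[0.3,0,0,0],[0.2,0,0,0],[0,0,0,0]],
])

```text
time_s: 27.0
eef_pos: [0.5979, -0.1285, 0.0743]
ee_rot: [[0.056, 0.173, 0.983], [0.015, 0.985, -0.174], [-0.998, 0.025, 0.053]]
contact_force: [-0.3, -0.1, -2.7]
finger_gap: 0.0217
```

```bash
python3 chk.py
```

```text
27.0 [ 0.5979 -0.1285  0.0743] F [-0.2742 -0.1159 -2.6762] gap 0.021653487097880602 tilt 0.05642955979404271 0.015042188553710133 yaw -0.17343956430584398 under 0.014044407285450929
[ 0.0054  0.2466 -0.0121]
[ 0.0057  0.328  -0.0455]
[-0.     -0.0005  0.0001]
```

Request:
step_arm([
  [[0.1,0,0.1,0],[0.1,0,0,0],[0.1,0,0,0],[0,0,0,0]],
], newtons=12)

```text
time_s: 27.33
eef_pos: [0.6, -0.1287, 0.0722]
ee_rot: [[0.058, 0.172, 0.983], [0.015, 0.985, -0.173], [-0.998, 0.024, 0.054]]
contact_force: [0.4, 0.6, -1.4]
finger_gap: 0.0219
```

Request:
step_arm([
  [[0.1,0,0,0],[0.1,0,0,0],[0,0,0,0]],
], newtons=5)

```text
time_s: 27.58
eef_pos: [0.6015, -0.1291, 0.0717]
ee_rot: [[0.061, 0.172, 0.983], [0.014, 0.985, -0.173], [-0.998, 0.024, 0.058]]
contact_force: [0.5, 1.1, -1.2]
finger_gap: 0.0222
```

```bash
python3 chk.py
```

```text
27.5833 [ 0.6015 -0.1291  0.0717] F [ 0.5258  1.1063 -1.2373] gap 0.02218042909109688 tilt 0.060771442355999704 0.013537819994827976 yaw -0.17304178106559975 under 0.011436384354307778
[ 0.005   0.2466 -0.0156]
[ 0.005  0.328 -0.049]
[-0.0002 -0.0005 -0.0034]
```

Request:
step_arm([
  [[0.1,0,-0.2,0],[0.2,0,-0.1,0],[0,0,0,0]],
], newtons=3)

```text
time_s: 27.83
eef_pos: [0.6006, -0.1289, 0.0702]
ee_rot: [[0.066, 0.172, 0.983], [0.012, 0.985, -0.173], [-0.998, 0.023, 0.063]]
contact_force: [-0.5, 0.2, -2.3]
finger_gap: 0.0219
```

```bash
python3 chk.py
python3 - <<'E'
from h import *
snap("wrist","w19",1.5)
E
```

```text
27.8333 [ 0.6006 -0.1289  0.0702] F [-0.4668  0.1728 -2.3254] gap 0.02187586739318454 tilt 0.06597196912328998 0.012108033846256857 yaw -0.17293967104586386 under 0.009857459762401842
[ 0.0048  0.2466 -0.0147]
[ 0.0046  0.328  -0.0481]
[-0.0002 -0.0005 -0.0026]
```

View pics/w19.png

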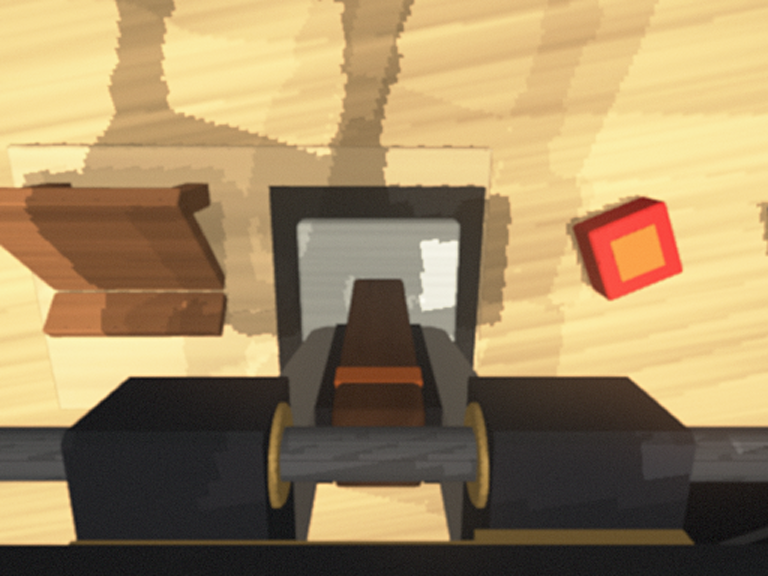

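Request:
step_arm([
  [[0.2,0,-0.15,0],[0.2,0,-0.1,0],[0,0,0,0]],
])

```text
time_s: 28.13
eef_pos: [0.5995, -0.1287, 0.0669]
ee_rot: [[0.069, 0.172, 0.983], [0.011, 0.985, -0.173], [-0.998, 0.023, 0.066]]
contact_force: [1.2, 0.9, -1.4]
finger_gap: 0.0216
```

Request:
step_arm([
  [[0.2,0,-0.1,0],[0.2,0,-0.1,0],[0,0,0,0]],
])

```text
time_s: 28.38
eef_pos: [0.5984, -0.1284, 0.0631]
ee_rot: [[0.071, 0.172, 0.983], [0.011, 0.985, -0.173], [-0.997, 0.023, 0.068]]
contact_force: [1.0, 1.0, 1.3]
finger_gap: 0.022
```

```bash
python3 chk.py
```

```text
28.3833 [ 0.5984 -0.1284  0.0631] F [1.0263 0.964  1.3085] gap 0.02198043555627478 tilt 0.07061529324165293 0.010906051625416628 yaw -0.1729336532725864 under 0.0028202190034921568
[ 0.0048  0.2464 -0.0124]
[ 0.0044  0.3279 -0.0458]
[-0.     -0.0007 -0.0003]
```

It's resting on the pad, with the force now upward at a 3 N grip. Releasing.

Request:
step_arm([
  [[0,0,0,0],[0,0,0,0],[0,0,0,0],[0,0,0,0],[0,0,0,0],[0,0,0,0],[0,0,0,0],[0,0,0,0]],
], fingers=1)

```text
time_s: 29.05
eef_pos: [0.5943, -0.1279, 0.059]
ee_rot: [[0.062, 0.172, 0.983], [0.013, 0.985, -0.174], [-0.998, 0.024, 0.058]]
contact_force: [0.4, 0.5, -0.0]
finger_gap: 0.0734
```

```bash
python3 chk.py
python3 - <<'E'
from h import *
snap("wrist","w20",1.5)
E
```

```text
29.05 [ 0.5943 -0.1279  0.059 ] F [ 0.3661  0.4797 -0.0446] gap 0.07338910062818532 tilt 0.061537415992757014 0.013062678481474741 yaw -0.17331009425260288 under -0.0013201587837195147
[ 0.0053  0.2466 -0.0084]
[ 0.0053  0.3281 -0.0418]
[ 0.0002 -0.0005  0.0038]
```

View pics/w20.png

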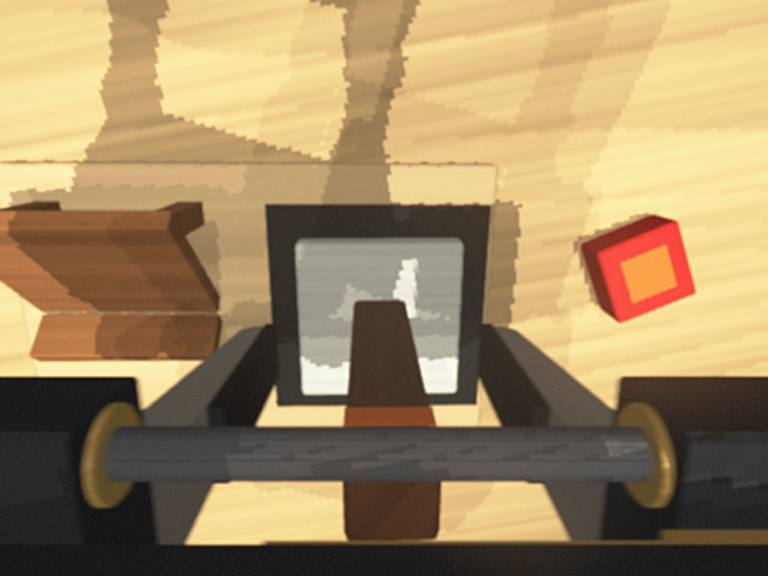

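Run:
```python
from h import *
S=np.load("pics/w20.npz")
T=[(-.035,-.035,.023),(-.035,.035,.023),(.035,-.035,.023),(.035,.035,.023)]
print("tamper",fit([("wrist",T,uncrop([(295,239),(463,239),(301,395),(458,395)],0,0,1.5))],[.6,-.13,-.17],S))
h=.048
P=[(-h,-h,.011),(-h,h,.011),(h,h,.011),(h,-h,.011)]
print("pad",fit([("wrist",P,uncrop([(266,205),(490,206),(477,404),(278,405)],0,0,1.5))],[.6,-.13,-.17],S))
```

```text
tamper (array([ 0.5972, -0.1276, -0.1757]), array([[-0.7847,  1.0496],
       [ 1.384 ,  0.7348],
       [ 0.0543, -0.519 ],
       [-0.7144, -1.5472]]))
pad (array([ 0.5973, -0.1278, -0.1788]), array([[-0.6028, -0.2997],
       [ 0.9525, -0.6616],
       [ 0.2193,  0.5226],
       [-0.5747,  0.8838]]))
```

The tamper is within 1 mm of the pad centre. Retreating straight up.

Request:
step_arm([
  [[-0.5,0,0,0],[-1,0,0,0],[-1.5,0,0,0],[-2,0,0,0],[-2,0,0,0],[-2,0,0,0],[-2,0,0,0],[-2,0,0,0],[-2,0,0,0],[-1,0,0,0],[0,0,0,0]],
])

```text
time_s: 30.02
eef_pos: [0.5837, -0.13, 0.2345]
ee_rot: [[0.066, 0.172, 0.983], [0.011, 0.985, -0.173], [-0.998, 0.022, 0.063]]
contact_force: [-0.0, -0.4, -0.6]
finger_gap: 0.092
```

Request:
step_arm([
  [[0,0,-2,0],[0,0,-3,0],[0,0,-3,0],[0,0,-3,0],[0,0,-3,0],[0,0,-3,0],[0,0,-2,0],[0,0,0,0],[0,0,0,0],[0,0,0,0]],
])

```text
time_s: 30.85
eef_pos: [0.388, -0.0941, 0.2146]
ee_rot: [[0.061, 0.172, 0.983], [0.014, 0.985, -0.173], [-0.998, 0.024, 0.058]]
contact_force: [-0.0, -0.1, 0.1]
finger_gap: 0.0919
```

```bash
python3 chk.py
python3 - <<'E'
from h import *
snap("scene","s21",1.5); snap("top","t21",1.5)
import cv2
a=cv2.imread("pics/s21_raw.png")[170:270,140:390]
cv2.imwrite("pics/s21c.png",cv2.resize(a,None,fx=3.2,fy=3.2,interpolation=cv2.INTER_CUBIC))
a=cv2.imread("pics/t21_raw.png")[140:240,145:395]
cv2.imwrite("pics/t21c.png",cv2.resize(a,None,fx=3.2,fy=3.2,interpolation=cv2.INTER_CUBIC))
E
```

```text
30.85 [ 0.388  -0.0941  0.2146] F [-0.0463 -0.1346  0.0967] gap 0.09185794888974408 tilt 0.06138302207435331 0.013788188512543938 yaw -0.1729397784713897 under 0.15425444034440583
[0.0177 0.2488 0.2003]
[0.0177 0.3303 0.167 ]
[0.0124 0.0018 0.2125]
```

View pics/s21c.png

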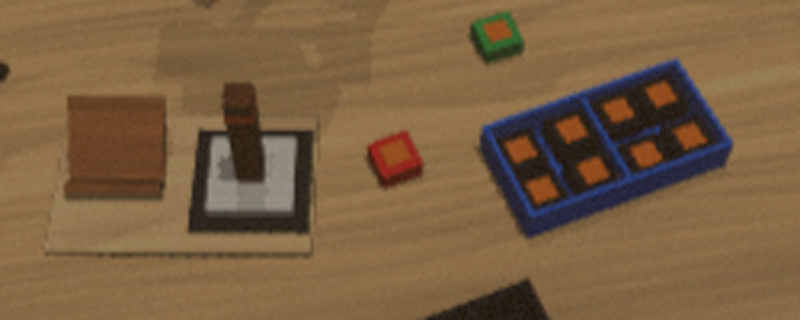

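View pics/t21c.png

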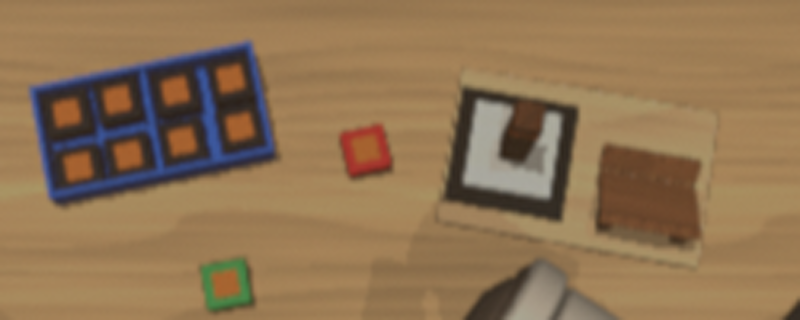

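View pics/t21.png

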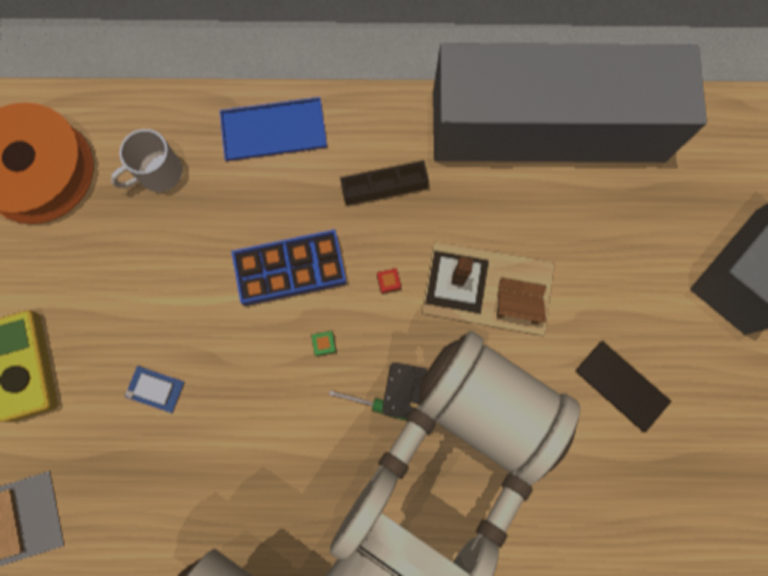

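The tamper stands upright in the middle of the pad and all eight blocks are flat. The red block at (259,187), green block at (215,229), phone and housing are at the same pixels as at the start. The arm is clear, so I'm handing in.

```bash
python3 -c "
from workcell import env
s=env.get_state();print(s['time_s'],abs(s['joint_vel']).max(),s['contact_force']);print(env.close_job())"
```

```text
30.95 0.010647628443543042 [ 0.30019463 -0.48424338  0.339737  ]
the job is handed in; nothing more can be done
None
```

I handed in the job at about 31 s. All eight blocks are flat in their own cells, and the tamper is standing upright and released in the middle of the pad.

- **First standing:** I gripped the stem in the cradle and lifted it. I then loosened the grip just above the pad so it swung most of the way upright, and tipped it the rest over its plate edge before letting go.
- **Pressing:** I took the stem again and pressed both cells slowly. The highest wrist-force readings were about 36 N in the −y cell and 31 N in the +y cell.
- **Last checks:** In the scene and top views all eight orange squares are level. The tamper was within 1 mm of the pad centre when I released it. The red and green look-alikes, phone and housing are where they started, but the gripper covered part of the screwdriver in the last top view. The arm was clear and reading almost no force.

Not everything went cleanly:
- **First tip attempt:** With a 12 N grip the plate edge slid along the pad, so I used the lighter-grip swing instead.
- **Tool tilt:** The tool tilted up to about 4° by the end, and the stem shifted in the jaws while pressing. The underside-height estimate was off at the final set-down, so I lowered until the contact force showed it was on the pad.
- **Sideways slip:** The plate crept about 5 mm sideways in the first −y press, so I lifted, recentred and pressed that cell again.

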